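# Scoop ore nodules into the microscope dish

### The job

With the blue-handled scoop, bring at least three of the five ore nodules from the grey tub into the white dish on the microscope light base; never touch the nodules with the fingers, and leave any others in the tub or dish, none elsewhere. Then lay the empty scoop (do not drop it) flat in the wide compartment of the blue tray, lined up with the tray, its handle towards the same end as at the start. Leave the brush, the jar and the copper coupon where they are.

Things in the scene. Friction and masses are not known exactly. Their poses are not given: they have to be found in the camera images.
- scoop: Steel scoop, about 160 g: open-topped pan 80 mm long (x) by 76 mm wide (y), sheet 2 mm, walls 30 mm high at sides and back, open at the front (+x); blue handle at the back (see scoop_grip). Origin: centre of the pan's underside, x to the mouth, z up. At the start it stands flat on the floor of the tray's wide compartment, mouth to the tray's +x end
- scoop_grip (a point): Point on the blue handle's centre line at (-75.5, 0, 81) mm in the scoop's frame, axes as the scoop's. The handle is a flat-sided bar 14 mm thick (y), 20 mm deep, 100 mm long, leaning 25 degrees back from vertical (direction (-0.423, 0, 0.906)); its top end at (-90, 0, 113) mm. Good to pinch here across y with the fingers pointing down along the bar
- scoop_lip (a point): Middle of the front edge of the scoop's pan, underside, at (40, 0, 0) mm in the scoop's frame. Axes as the scoop's
- tub: Fixed grey open tub, 266 (x) by 102 (y) mm outside, walls and floor 5 mm; walls 40 mm high, 60 mm beyond x = 58 mm. Inside 256 by 92 mm, floor 5 mm above the bench. At the +x end a 55 degree slope rises from the floor at x = 103 to the wall at x = 127 mm, 40 mm high. Origin: centre of its underside. Nodules start between x = 8 and 102 mm; the -x half is empty, for lowering the scoop
- dish: Fixed white round dish on a square white and black microscope light base 165 x 165 mm, 28 mm high. The dish stands on the base's middle: mouth 144 mm outside diameter, inner floor diameter about 112 mm at 33 mm above the bench, rim 62 mm above the bench, wall 4 mm. Origin: centre of the base's underside on the bench
- tray: Fixed blue tray 200 mm (x) by 152 mm (y), floor 4 mm thick, walls 4 mm thick and up to 20 mm high, divided lengthwise at y = +26 mm: wide compartment on the -y side, inside 192 by 96 mm, for the scoop; narrow one on the +y side with the brush. Origin: centre of its underside; handle end of the scoop lies towards -x
- tray_slot (a point): Centre of the floor of the tray's wide compartment (4 mm above the bench). Axes as the tray's
- nodule0: Lumpy rounded copper-brown ore nodule, about 28 mm across, 25 to 50 g. Origin near its middle, 12 mm above what it rests on at the start
- nodule1: Lumpy rounded copper-brown ore nodule, about 28 mm across, 25 to 50 g. Origin near its middle, 12 mm above what it rests on at the start
- nodule2: Lumpy rounded copper-brown ore nodule, about 28 mm across, 25 to 50 g. Origin near its middle, 12 mm above what it rests on at the start
- nodule3: Lumpy rounded copper-brown ore nodule, about 28 mm across, 25 to 50 g. Origin near its middle, 12 mm above what it rests on at the start
- nodule4: Lumpy rounded copper-brown ore nodule, about 28 mm across, 25 to 50 g. Origin near its middle, 12 mm above what it rests on at the start
- jar: Bystander: amber jar with black cap, 54 mm diameter, 85 mm high, standing loose beyond the stations. Origin: centre of its underside
- coupon: Bystander: flat copper coupon 75 x 26 x 8 mm lying loose on the bench near the robot. Origin: centre of its underside
- brush: Bystander: small flat brush about 155 mm long, 20 mm wide, 10 mm thick, lying loose in the tray's narrow compartment. Origin: underside, near its middle
There are look-alikes about, which are no part of the job. What is shaped like the scoop but purple or yellow is not meant.

How it is judged:
On the way, in this order (a step that is already met when the one before it is completed fails the run):
1. at least one nodule is carried in the scoop's pan, the scoop raised more than 60 mm above the bench (height (world z) of scoop above 0.06 m and ((x of nodule0 in the frame of scoop between -0.045 and 0.045 m and y of nodule0 in the frame of scoop between -0.042 and 0.042 m and z of nodule0 in the frame of scoop between 0.005 and 0.06 m) or (x of nodule1 in the frame of scoop between -0.045 and 0.045 m and y of nodule1 in the frame of scoop between -0.042 and 0.042 m and z of nodule1 in the frame of scoop between 0.005 and 0.06 m) or (x of nodule2 in the frame of scoop between -0.045 and 0.045 m and y of nodule2 in the frame of scoop between -0.042 and 0.042 m and z of nodule2 in the frame of scoop between 0.005 and 0.06 m) or (x of nodule3 in the frame of scoop between -0.045 and 0.045 m and y of nodule3 in the frame of scoop between -0.042 and 0.042 m and z of nodule3 in the frame of scoop between 0.005 and 0.06 m) or (x of nodule4 in the frame of scoop between -0.045 and 0.045 m and y of nodule4 in the frame of scoop between -0.042 and 0.042 m and z of nodule4 in the frame of scoop between 0.005 and 0.06 m))), for 0.2 s.
2. at least three nodules lie in the white dish ((((horizontal distance between nodule0 and dish below 0.068 m and z of nodule0 in the frame of dish between 0.035 and 0.09 m) and (horizontal distance between nodule1 and dish below 0.068 m and z of nodule1 in the frame of dish between 0.035 and 0.09 m) and (horizontal distance between nodule2 and dish below 0.068 m and z of nodule2 in the frame of dish between 0.035 and 0.09 m)) or ((horizontal distance between nodule0 and dish below 0.068 m and z of nodule0 in the frame of dish between 0.035 and 0.09 m) and (horizontal distance between nodule1 and dish below 0.068 m and z of nodule1 in the frame of dish between 0.035 and 0.09 m) and (horizontal distance between nodule3 and dish below 0.068 m and z of nodule3 in the frame of dish between 0.035 and 0.09 m)) or ((horizontal distance between nodule0 and dish below 0.068 m and z of nodule0 in the frame of dish between 0.035 and 0.09 m) and (horizontal distance between nodule1 and dish below 0.068 m and z of nodule1 in the frame of dish between 0.035 and 0.09 m) and (horizontal distance between nodule4 and dish below 0.068 m and z of nodule4 in the frame of dish between 0.035 and 0.09 m)) or ((horizontal distance between nodule0 and dish below 0.068 m and z of nodule0 in the frame of dish between 0.035 and 0.09 m) and (horizontal distance between nodule2 and dish below 0.068 m and z of nodule2 in the frame of dish between 0.035 and 0.09 m) and (horizontal distance between nodule3 and dish below 0.068 m and z of nodule3 in the frame of dish between 0.035 and 0.09 m)) or ((horizontal distance between nodule0 and dish below 0.068 m and z of nodule0 in the frame of dish between 0.035 and 0.09 m) and (horizontal distance between nodule2 and dish below 0.068 m and z of nodule2 in the frame of dish between 0.035 and 0.09 m) and (horizontal distance between nodule4 and dish below 0.068 m and z of nodule4 in the frame of dish between 0.035 and 0.09 m)) or ((horizontal distance between nodule0 and dish below 0.068 m and z of nodule0 in the frame of dish between 0.035 and 0.09 m) and (horizontal distance between nodule3 and dish below 0.068 m and z of nodule3 in the frame of dish between 0.035 and 0.09 m) and (horizontal distance between nodule4 and dish below 0.068 m and z of nodule4 in the frame of dish between 0.035 and 0.09 m)) or ((horizontal distance between nodule1 and dish below 0.068 m and z of nodule1 in the frame of dish between 0.035 and 0.09 m) and (horizontal distance between nodule2 and dish below 0.068 m and z of nodule2 in the frame of dish between 0.035 and 0.09 m) and (horizontal distance between nodule3 and dish below 0.068 m and z of nodule3 in the frame of dish between 0.035 and 0.09 m)) or ((horizontal distance between nodule1 and dish below 0.068 m and z of nodule1 in the frame of dish between 0.035 and 0.09 m) and (horizontal distance between nodule2 and dish below 0.068 m and z of nodule2 in the frame of dish between 0.035 and 0.09 m) and (horizontal distance between nodule4 and dish below 0.068 m and z of nodule4 in the frame of dish between 0.035 and 0.09 m)) or ((horizontal distance between nodule1 and dish below 0.068 m and z of nodule1 in the frame of dish between 0.035 and 0.09 m) and (horizontal distance between nodule3 and dish below 0.068 m and z of nodule3 in the frame of dish between 0.035 and 0.09 m) and (horizontal distance between nodule4 and dish below 0.068 m and z of nodule4 in the frame of dish between 0.035 and 0.09 m)) or ((horizontal distance between nodule2 and dish below 0.068 m and z of nodule2 in the frame of dish between 0.035 and 0.09 m) and (horizontal distance between nodule3 and dish below 0.068 m and z of nodule3 in the frame of dish between 0.035 and 0.09 m) and (horizontal distance between nodule4 and dish below 0.068 m and z of nodule4 in the frame of dish between 0.035 and 0.09 m)))), for 0.2 s.
At the end, for the whole second after the job is handed in: At least three nodules in the white dish (within 68 mm of its axis), the rest in dish or tub, all at rest. Scoop released, at rest, flat in the wide compartment (within 6 mm of its floor, 0.08 rad of level, 0.2 rad of the tray x axis, 14 mm of the centre line), handle towards tray -x ((((horizontal distance between nodule0 and dish below 0.068 m and z of nodule0 in the frame of dish between 0.035 and 0.09 m) and (horizontal distance between nodule1 and dish below 0.068 m and z of nodule1 in the frame of dish between 0.035 and 0.09 m) and (horizontal distance between nodule2 and dish below 0.068 m and z of nodule2 in the frame of dish between 0.035 and 0.09 m)) or ((horizontal distance between nodule0 and dish below 0.068 m and z of nodule0 in the frame of dish between 0.035 and 0.09 m) and (horizontal distance between nodule1 and dish below 0.068 m and z of nodule1 in the frame of dish between 0.035 and 0.09 m) and (horizontal distance between nodule3 and dish below 0.068 m and z of nodule3 in the frame of dish between 0.035 and 0.09 m)) or ((horizontal distance between nodule0 and dish below 0.068 m and z of nodule0 in the frame of dish between 0.035 and 0.09 m) and (horizontal distance between nodule1 and dish below 0.068 m and z of nodule1 in the frame of dish between 0.035 and 0.09 m) and (horizontal distance between nodule4 and dish below 0.068 m and z of nodule4 in the frame of dish between 0.035 and 0.09 m)) or ((horizontal distance between nodule0 and dish below 0.068 m and z of nodule0 in the frame of dish between 0.035 and 0.09 m) and (horizontal distance between nodule2 and dish below 0.068 m and z of nodule2 in the frame of dish between 0.035 and 0.09 m) and (horizontal distance between nodule3 and dish below 0.068 m and z of nodule3 in the frame of dish between 0.035 and 0.09 m)) or ((horizontal distance between nodule0 and dish below 0.068 m and z of nodule0 in the frame of dish between 0.035 and 0.09 m) and (horizontal distance between nodule2 and dish below 0.068 m and z of nodule2 in the frame of dish between 0.035 and 0.09 m) and (horizontal distance between nodule4 and dish below 0.068 m and z of nodule4 in the frame of dish between 0.035 and 0.09 m)) or ((horizontal distance between nodule0 and dish below 0.068 m and z of nodule0 in the frame of dish between 0.035 and 0.09 m) and (horizontal distance between nodule3 and dish below 0.068 m and z of nodule3 in the frame of dish between 0.035 and 0.09 m) and (horizontal distance between nodule4 and dish below 0.068 m and z of nodule4 in the frame of dish between 0.035 and 0.09 m)) or ((horizontal distance between nodule1 and dish below 0.068 m and z of nodule1 in the frame of dish between 0.035 and 0.09 m) and (horizontal distance between nodule2 and dish below 0.068 m and z of nodule2 in the frame of dish between 0.035 and 0.09 m) and (horizontal distance between nodule3 and dish below 0.068 m and z of nodule3 in the frame of dish between 0.035 and 0.09 m)) or ((horizontal distance between nodule1 and dish below 0.068 m and z of nodule1 in the frame of dish between 0.035 and 0.09 m) and (horizontal distance between nodule2 and dish below 0.068 m and z of nodule2 in the frame of dish between 0.035 and 0.09 m) and (horizontal distance between nodule4 and dish below 0.068 m and z of nodule4 in the frame of dish between 0.035 and 0.09 m)) or ((horizontal distance between nodule1 and dish below 0.068 m and z of nodule1 in the frame of dish between 0.035 and 0.09 m) and (horizontal distance between nodule3 and dish below 0.068 m and z of nodule3 in the frame of dish between 0.035 and 0.09 m) and (horizontal distance between nodule4 and dish below 0.068 m and z of nodule4 in the frame of dish between 0.035 and 0.09 m)) or ((horizontal distance between nodule2 and dish below 0.068 m and z of nodule2 in the frame of dish between 0.035 and 0.09 m) and (horizontal distance between nodule3 and dish below 0.068 m and z of nodule3 in the frame of dish between 0.035 and 0.09 m) and (horizontal distance between nodule4 and dish below 0.068 m and z of nodule4 in the frame of dish between 0.035 and 0.09 m))) and ((horizontal distance between nodule0 and dish below 0.068 m and z of nodule0 in the frame of dish between 0.035 and 0.09 m) or (x of nodule0 in the frame of tub between -0.131 and 0.131 m and y of nodule0 in the frame of tub between -0.05 and 0.05 m and z of nodule0 in the frame of tub below 0.06 m)) and ((horizontal distance between nodule1 and dish below 0.068 m and z of nodule1 in the frame of dish between 0.035 and 0.09 m) or (x of nodule1 in the frame of tub between -0.131 and 0.131 m and y of nodule1 in the frame of tub between -0.05 and 0.05 m and z of nodule1 in the frame of tub below 0.06 m)) and ((horizontal distance between nodule2 and dish below 0.068 m and z of nodule2 in the frame of dish between 0.035 and 0.09 m) or (x of nodule2 in the frame of tub between -0.131 and 0.131 m and y of nodule2 in the frame of tub between -0.05 and 0.05 m and z of nodule2 in the frame of tub below 0.06 m)) and ((horizontal distance between nodule3 and dish below 0.068 m and z of nodule3 in the frame of dish between 0.035 and 0.09 m) or (x of nodule3 in the frame of tub between -0.131 and 0.131 m and y of nodule3 in the frame of tub between -0.05 and 0.05 m and z of nodule3 in the frame of tub below 0.06 m)) and ((horizontal distance between nodule4 and dish below 0.068 m and z of nodule4 in the frame of dish between 0.035 and 0.09 m) or (x of nodule4 in the frame of tub between -0.131 and 0.131 m and y of nodule4 in the frame of tub between -0.05 and 0.05 m and z of nodule4 in the frame of tub below 0.06 m)) and linear speed of each of nodule0, nodule1, nodule2, nodule3, nodule4 below 0.03 m/s and x of scoop in the frame of tray_slot between -0.056 and 0.058 m and y of scoop in the frame of tray_slot between -0.014 and 0.014 m and z of scoop in the frame of tray_slot below 0.006 m and angle between scoop's own z axis and vertical below 0.08 rad and x of scoop_grip in the frame of tray below 0 m and angle between the x axis of scoop and the x axis of tray, either way round below 0.2 rad and linear speed of scoop below 0.02 m/s); the robot touches nothing.
It fails at once if the gripper's fingers touch a nodule (contact force between the fingers and nodule0 above 0.3 N or contact force between the fingers and nodule1 above 0.3 N or contact force between the fingers and nodule2 above 0.3 N or contact force between the fingers and nodule3 above 0.3 N or contact force between the fingers and nodule4 above 0.3 N).
It fails at once if the scoop is let go while its underside is more than 40 mm above the bench (dropped) (height (world z) of scoop above 0.04 m and contact force between the fingers and scoop below 0.05 N).
It fails at once if the jar, the coupon or the brush is moved by more than 25 mm (distance of any of jar, coupon, brush from where it was at the start of the episode above 0.025 m).
It also fails if it takes over 72 s, if anything falls off the work surface, if the arm or the gripper's body presses on something with over 40 N, if the wrist force passes 120 N, or if a joint passes its speed limit or range.

### The arm

A 7-joint arm with a two-finger parallel gripper is mounted at the origin on the work surface. World frame = base frame: x ahead of the robot, y to its left, z up, the work surface at z = 0. Lengths are in m, angles in rad, forces in N, time in s.
With the tool pointing down it reaches from about 0.425 to 0.925 m from the base axis. Payload 6.8 kg.
Tool frame: the origin (TCP) lies at the very end of the fingers, on their centre line; the grasp point (between the pads) lies bot.hold_point_z behind it (bot.hold_point_z is the distance from the TCP to the grasp point, in m); x points along the fingers, z is the direction in which the jaws open and shut, and the axes are right-handed (so a half turn about x gives the same grasp; the last joint's range is limited). The gripper opens to 85 mm and grips with 20 to 120 N. Pads are 22 mm wide; open, the fingers measure 114 mm over their backs; the gripper's body (76 mm by 85 mm) begins 54 mm behind the grasp point. The pads swing forward as they close: fully open they stand 13 mm farther back than shut.
Start: joints at [-1.376, 0.477, 0.022, 1.555, -0.011, 1.109, -0.083], TCP at [0.201, 0.644, 0.231] pointing down, gripper open.
Joint ranges: [-2.96, 2.96], [-0.34, 2.1], [-1.41, 1.46], [0.24, 2.44], [-1.37, 4.51], [0.17, 1.92], [-2.96, 2.96]. Speed limits (rad/s): [2.39, 2.39, 3.14, 3.14, 3.14, 3.14, 3.14].

### API

Orientations are given as a unit quaternion [w, x, y, z].
In Python, from station import bot gives the robot as it stands.
- The arm moves only by the tool drive_tool, never from a script. Its arguments are lists of equal length, an entry for each row: "slide": the shift along the world's x, y, z in mm, a list of three; "turn": the turn, a rotation vector about the world's x, y, z in rad, a list of three; "gripper": the opening, from 0 (shut) to 1 (fully open). A call has 1 to 10 rows; each row is the pose to reach, as a shift and turn from the pose measured when the call began; what a row does not reach only later rows make up. A row lasts 1/10 s, in which the tool goes at most 50 mm and 8.59 degrees, less where a joint would pass 70% of its speed; a pose out of reach is approached as far as the arm can. A call with a gripper value outside its range is refused whole. The fingers move at their own pace and stop on an object; "squeeze" is the grip in N (left out, the last holds). Time passes only in rows, so rows that repeat a pose let the fingers close. It gives the time, the measured TCP pose, the force and the opening at its end, in the units of the state.
- bot.get_obs(): the state, without advancing time (a new reading comes with each control period).
- bot.read_camera(name): name is "side" or "top"; returns a dict with "color" (400x640x3 uint8, red, green, blue), "fovy" (degrees; the focal length in pixels is half the picture's height over the tangent of half this angle, whatever the lens; pixels are square), "cx", "cy" (the principal point, pixels), "R" (3x3) and "t" (3): a world point X has camera coordinates R X + t. Camera axes: x right, y down, z forward; pixel columns grow to the right and rows downward; lengths in m; the calibration is good to about 2 mm. A picture is of the moment at which its call begins. There is no depth.
- bot.hand_in(): hands the job in, once; it reports no verdict.
The state is a dict: "t": time; "q": joint angles; "joint_vel": joint speeds; "joint_torque": joint torques, N m; "eef_pos": TCP position; "tool_rot": TCP orientation; "contact_force": force on the tool from outside, world axes, zero at the start; "torque": the same for the moment, N m; "gripper_width": opening from 0.0 (shut) to 1.0 (fully open).
Only numpy, scipy, OpenCV 4.12 (cv2) and the standard library are available. Lean on these libraries where they do the work, as an engineer would, in place of code of your own. Each camera call takes 0.05 s, during which the arm holds its last target.

## Working session

There is one attempt and no reset: what is moved stays moved. The work goes in short steps, Python scripts to look and compute and a tool call to move; the robot and the scene stay as the last step left them, time stands still between calls to the robot, and variables do not carry over. Pictures are saved under pics/ and viewed, and the job is handed in when it is done.

Besides the shell and the picture viewer there is one more tool, called after "Call:" by a JSON object that holds its "name" and its "arguments", one argument or row to a line. drive_tool: Moves the arm, as the interface text tells. Its arguments: {"type":"object","properties":{"slide":{"type":"array"},"turn":{"type":"array"},"gripper":{"type":"array"},"squeeze":{"type":"number"}},"required":["slide","turn","gripper"]}

```bash
ls; mkdir -p pics
cat > h.py <<'E'
import numpy as np, cv2
from station import bot
def K(c):
    f=c["color"].shape[0]/2/np.tan(np.radians(c["fovy"])/2); return f,c["cx"],c["cy"]
def ray(c,u,v,z):
    f,cx,cy=K(c); R=np.array(c["R"]);t=np.array(c["t"])
    o=-R.T@t; d=R.T@np.array([(u-cx)/f,(v-cy)/f,1]); return o+d*(z-o[2])/d[2]
def proj(c,X):
    f,cx,cy=K(c); p=np.array(c["R"])@np.array(X)+np.array(c["t"]); return np.array([cx+f*p[0]/p[2],cy+f*p[1]/p[2]])
def shot(n,name):
    c=bot.read_camera(n); cv2.imwrite(f"pics/{name}.png",c["color"][:,:,::-1]); return c
E
python3 - <<'E'
from h import *
for n in("side","top"):
    c=shot(n,n+"0"); R=np.array(c["R"]); print(n,K(c),R.round(3).tolist(),(-R.T@np.array(c["t"])).round(3), "lens" ,c.keys())
o=bot.get_obs(); print(o, bot.hold_point_z)
E
```

```text
pics
side (np.float64(462.8616828372212), 319.0380077849386, 203.05049082604853) [[-0.799, -0.602, 0.011], [-0.467, 0.608, -0.642], [0.38, -0.518, -0.766]] [0.217 0.484 0.821] lens dict_keys(['color', 'fovy', 'cx', 'cy', 'R', 't'])
top (np.float64(456.7821773331063), 316.03046713973595, 199.6611764469379) [[0.01, -1.0, 0.005], [-0.996, -0.011, -0.085], [0.085, -0.004, -0.996]] [ 0.461 -0.002  1.246] lens dict_keys(['color', 'fovy', 'cx', 'cy', 'R', 't'])
{'t': 0.1, 'q': array([-1.37609568,  0.47769037,  0.02232361,  1.55634682, -0.01147682,
        1.1093341 , -0.0831196 ]), 'joint_vel': array([-5.31115449e-04, -2.13033892e-03,  1.16818915e-03, -2.26691747e-03,
       -8.31022874e-06,  1.34921506e-03, -4.19943850e-05]), 'joint_torque': array([ 4.55356625e-03, -5.97763717e+01,  1.61390070e+00, -2.81956941e+01,
        1.28446467e-02,  4.95192318e-03, -4.86120797e-06]), 'eef_pos': array([0.20112611, 0.64377188, 0.23044318]), 'tool_rot': array([ 0.56924454, -0.41925891,  0.57012688,  0.41849487]), 'contact_force': array([-0.69274951, -0.52022265,  0.28495754]), 'torque': array([ 0.00748327, -0.00806318, -0.01254968]), 'gripper_width': 1.0009347605614234} 0.0187
```

View pics/side0.png

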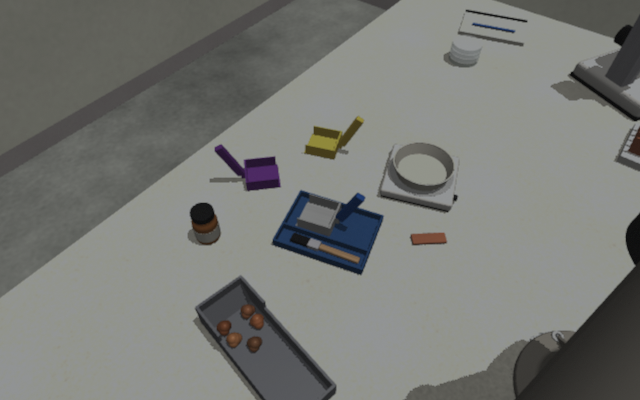

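View pics/top0.png

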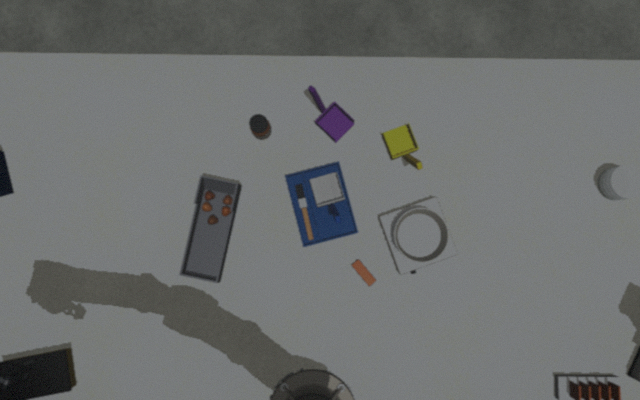

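Run:
```python
from h import *
c=bot.read_camera("top"); im=c["color"][:,:,::-1]
cr=np.clip(im[155:295,170:470].astype(float)*1.6,0,255).astype(np.uint8)
cv2.imwrite("pics/topz.png",cv2.resize(cr,None,fx=2.66,fy=2.66,interpolation=cv2.INTER_CUBIC))
s=bot.read_camera("side"); im2=s["color"][:,:,::-1]
cr=np.clip(im2[120:400,180:480].astype(float)*1.5,0,255).astype(np.uint8)
cv2.imwrite("pics/sidez.png",cv2.resize(cr,None,fx=2.1,fy=2.1,interpolation=cv2.INTER_CUBIC))
print(proj(c,[0,0,0]),proj(c,[.2,.644,.23]),proj(s,[.2,.644,.23]))
```

```text
[311.18318971 414.00375573] [ 13.78498308 356.31816755] [205.11480499 819.68954216]
```

View pics/topz.png

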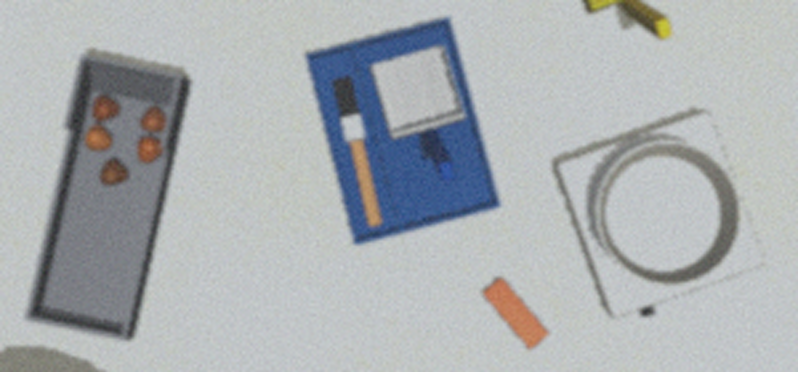

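View pics/sidez.png

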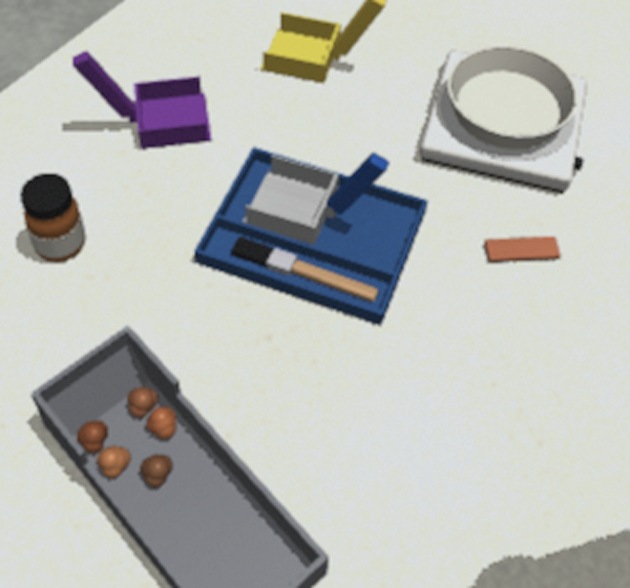

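```bash
cat > meas.py <<'E'
from h import *
def big(m,n=1):
    cs,_=cv2.findContours(m.astype(np.uint8),cv2.RETR_EXTERNAL,cv2.CHAIN_APPROX_NONE); return sorted(cs,key=cv2.contourArea)[::-1][:n]
def nod(c,roi):
    hsv=cv2.cvtColor(c["color"],cv2.COLOR_RGB2HSV); x0,y0,x1,y1=roi
    m=((hsv[:,:,0]<14)&(hsv[:,:,1]>110)&(hsv[:,:,2]>30)); k=np.zeros_like(m); k[y0:y1,x0:x1]=1; return m&k
E
python3 - <<'E'
from meas import *
c=bot.read_camera("top"); s=bot.read_camera("side")
hsv=cv2.cvtColor(c["color"],cv2.COLOR_RGB2HSV)
m=(hsv[:,:,0]>100)&(hsv[:,:,0]<125)&(hsv[:,:,1]>120); m[:, :270]=0; m[:,370:]=0; m[:150]=0;m[260:]=0
ct=big(m)[0]; box=cv2.boxPoints(cv2.minAreaRect(cv2.convexHull(ct)))
P=np.array([ray(c,u,v,.02) for u,v in box]); print("tray top",box.round(1).tolist(),P.round(4).tolist(),P.mean(0),[np.linalg.norm(P[i]-P[i-1]) for i in range(4)])
# tub: dark pixels vs light bench
g=cv2.cvtColor(c["color"],cv2.COLOR_RGB2GRAY); print("bench",np.median(g[160:280,250:280]), "tub",g[250,205])
m=g<np.median(g[160:280,250:280])*0.8; m[:,:175]=0;m[:,248:]=0;m[:168]=0;m[287:]=0
ct=big(m)[0]; box=cv2.boxPoints(cv2.minAreaRect(cv2.convexHull(ct)));
P=np.array([ray(c,u,v,.04) for u,v in box]); print("tub",box.round(1).tolist(),P.round(4).tolist(),P.mean(0),[np.linalg.norm(P[i]-P[i-1]) for i in range(4)])
for cam,roi in ((c,(190,170,245,240)),(s,(200,280,280,360))):
    m=nod(cam,roi); n,l,st,ce=cv2.connectedComponentsWithStats(m.astype(np.uint8))
    for i in range(1,n):
        if st[i,4]>15: print(st[i,4],ce[i].round(1),ray(cam,*ce[i],.017).round(4))
E
```

```text
tray top [[285.5, 175.89999389648438], [338.0, 162.0], [356.29998779296875, 231.6999969482422], [303.79998779296875, 245.5]] [[0.6284, 0.0763, 0.02], [0.6677, -0.0655, 0.02], [0.4797, -0.1158, 0.02], [0.4415, 0.0244, 0.02]] [ 0.5543333  -0.02013536  0.02      ] [np.float64(0.1940155117775915), np.float64(0.14719945163194498), np.float64(0.19462397250411992), np.float64(0.14533469062418397)]
bench 122.0 tub 79
tub [[177.39999389648438, 274.20001220703125], [200.5, 171.6999969482422], [243.0, 181.1999969482422], [219.89999389648438, 283.79998779296875]] [[0.364, 0.353, 0.04], [0.6345, 0.3013, 0.04], [0.61, 0.1877, 0.04], [0.3404, 0.2415, 0.04]] [0.48723316 0.2708877  0.04      ] [np.float64(0.11394020103571512), np.float64(0.2753721394249625), np.float64(0.11615074700873096), np.float64(0.27496726070872446)]
40 [208.8 195.7] [0.5726 0.2825 0.017 ]
33 [227.4 199.8] [0.5622 0.2321 0.017 ]
50 [206.5 206.6] [0.543  0.2879 0.017 ]
50 [225.4 210.9] [0.5321 0.2368 0.017 ]
137 [247.2 310.6] [0.5628 0.2358 0.017 ]
152 [256.7 320.8] [0.5346 0.2404 0.017 ]
147 [223.6 327.1] [0.5747 0.2867 0.017 ]
158 [233.6 339. ] [0.5441 0.2923 0.017 ]
140 [254.  343.2] [0.5093 0.2757 0.017 ]
```

Run:
```python
from h import *
s=bot.read_camera("side"); im2=s["color"][:,:,::-1]
def z(n,im,y0,y1,x0,x1,f,g):
    cr=np.clip(im[y0:y1,x0:x1].astype(float)*g,0,255).astype(np.uint8); cr=cv2.resize(cr,None,fx=f,fy=f,interpolation=cv2.INTER_CUBIC)
    for k in range(0,x1-x0,10): cv2.line(cr,(k*f,0),(k*f,5 if k%50 else 14),(0,0,255),1)
    for k in range(0,y1-y0,10): cv2.line(cr,(0,k*f),(5 if k%50 else 14,k*f),(0,0,255),1)
    cv2.imwrite(f"pics/{n}.png",cr)
z("sz_tub",im2,270,400,190,340,4,2); z("sz_tray",im2,185,275,265,395,6,2); z("sz_dish",im2,135,215,370,470,6,1.3)
c=bot.read_camera("top"); z("tz_tub",c["color"][:,:,::-1],165,290,170,250,4,2)
```

```text
(no output)
```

View pics/sz_tub.png

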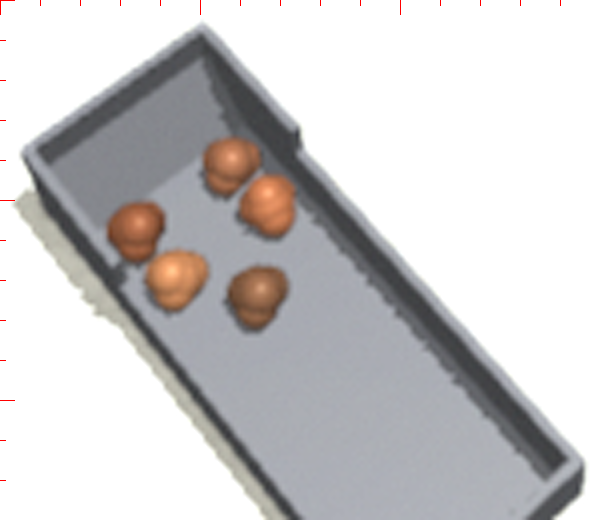

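View pics/sz_tray.png

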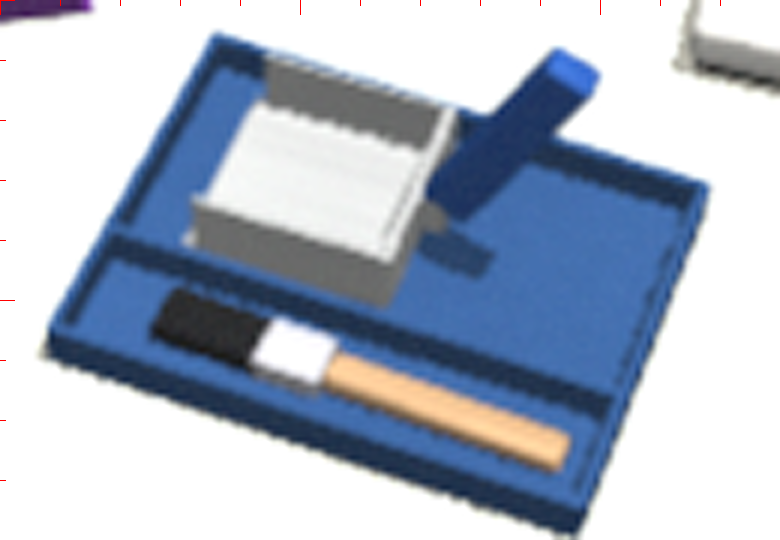

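View pics/sz_dish.png

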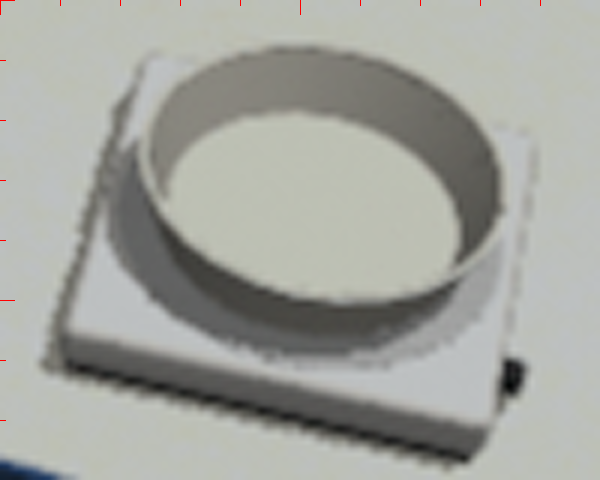

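View pics/tz_tub.png

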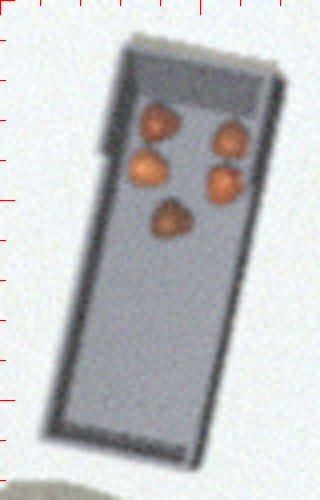

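Run:
```python
from h import *
s=bot.read_camera("side")
def pk(pts,x0,y0,f,z): return np.array([ray(s,x0+x/f,y0+y/f,zz) for (x,y),zz in zip(pts,z)])
P=pk([(203,26),(24,150),(298,130),(580,464),(298,152)],190,270,4,[.06,.06,.06,.04,.04]); print("tub",P.round(4).tolist())
w=P[0]-P[1]; print("w",np.linalg.norm(w)); d=P[0]-P[3]; d[2]=0; print("len",np.linalg.norm(d)); ax=d/np.linalg.norm(d)
print("yaw",np.degrees(np.arctan2(d[1],d[0])),"yaw from w", np.degrees(np.arctan2(w[1],w[0]))+90)
e=(P[0]+P[1])/2; print("centre", e-ax*.133, "from P3", P[3]+ax*.133+.051*np.array([-ax[1],ax[0],0]))
T=pk([(215,35),(709,186),(580,508),(50,328)],265,185,6,[.02]*4); print("tray",T.round(4).tolist(),T.mean(0),[np.linalg.norm(T[i]-T[i-1]) for i in range(4)])
for a,b in((0,1),(3,2)): d=T[a]-T[b]; print("yaw",np.degrees(np.arctan2(d[1],d[0])))
for a,b in((3,0),(2,1)): d=T[a]-T[b]; print("yaw",np.degrees(np.arctan2(d[1],d[0]))-90)
print("handle top",pk([(573,72)],265,185,6,[.117]))
D=pk([(138,155),(505,190),(315,45),(330,302),(225,60),(440,290),(200,250),(450,100)],370,135,6,[.062]*8)
A=np.c_[2*D[:,:2],np.ones(8)]; r=np.linalg.lstsq(A,(D[:,:2]**2).sum(1),rcond=None)[0]; print("dish",r[:2],np.sqrt(r[2]+r[0]**2+r[1]**2))
B=pk([(150,55),(535,130),(62,332),(490,425)],370,135,6,[.028]*4); print("base",B.mean(0),B.round(4).tolist())
# scoop: front wall tops: left wall front top (265,55) z=.034 ; near front top (193,198)
S=pk([(265,58),(193,198),(455,108),(395,258)],265,185,6,[.034,.034,.034,.034]);print("scoop top corners",S.round(4).tolist(),S.mean(0))
```

```text
tub [[0.6018, 0.2045, 0.06], [0.6214, 0.3003, 0.06], [0.5302, 0.2182, 0.06], [0.3449, 0.2556, 0.04], [0.5311, 0.2197, 0.04]]
w 0.09773461346337756
len 0.261917666791149
yaw -11.248497665875934 yaw from w -11.610478213352195
centre [0.48116338 0.27833451 0.06      ] from P3 [0.4852807 0.2796911 0.04     ]
tray [[0.6686, -0.0609, 0.02], [0.4783, -0.1135, 0.02], [0.4396, 0.0306, 0.02], [0.6291, 0.0824, 0.02]] [ 0.55388872 -0.0153521   0.02      ] [np.float64(0.14862151556041922), np.float64(0.19742796562334006), np.float64(0.14920324677417698), np.float64(0.19646108510708193)]
yaw 15.472061438787312
yaw 15.303545062681277
yaw 15.426338696885466
yaw 15.054893628762144
handle top [[ 0.50861034 -0.05486047  0.117     ]]
dish [ 0.47227318 -0.27197859] 0.06950361535054284
base [ 0.4725429 -0.2734098  0.028    ] [[0.574, -0.3215, 0.028], [0.426, -0.3792, 0.028], [0.5207, -0.1675, 0.028], [0.3695, -0.2254, 0.028]]
scoop top corners [[0.6387, -0.0537, 0.034], [0.6184, 0.0147, 0.034], [0.568, -0.0772, 0.034], [0.5448, -0.0077, 0.034]] [ 0.59245165 -0.03095742  0.034     ]
```

```bash
cat >> h.py <<'E'
from scipy.spatial.transform import Rotation as Ro
def toolR(yaw,pitch,flip=1):
    """scoop frame rot: yaw about z, pitch>0 mouth down (about y). returns scoop R and tool R when gripped"""
    S=Ro.from_euler('ZY',[yaw,pitch],degrees=True).as_matrix()
    x=S@np.array([.42262,0,-.90631]); z=S@np.array([0,1.,0])*flip; y=np.cross(z,x); return S,np.c_[x,y,z]
G=np.array([-.0755,0,.081])
def cur():
    o=bot.get_obs(); q=o["tool_rot"]; return o,np.array(o["eef_pos"]),Ro.from_quat([q[1],q[2],q[3],q[0]]).as_matrix()
def to(p,yaw,pitch,ref=np.zeros(3),flip=None,back=0.,hold=None):
    """slide,turn so that scoop point ref (scoop frame) is at p with given yaw, pitch; back = stand-off along the tool"""
    o,c,R=cur()
    best=None
    for f in ((1,-1) if flip is None else (flip,)):
        S,T=toolR(yaw,pitch,f); rv=Ro.from_matrix(T@R.T).as_rotvec()
        if best is None or np.linalg.norm(rv)<np.linalg.norm(best[0]): best=(rv,S,T,f)
    rv,S,T,f=best
    g=np.array(p)+S@(G-ref); tcp=g+T[:,0]*(bot.hold_point_z-back)
    print("flip",f,"slide mm",((tcp-c)*1000).round(1),"turn",rv.round(3),"ang",np.degrees(np.linalg.norm(rv)).round(1),"tcp",tcp.round(3))
def state():
    """scoop pose believed from hand"""
    o,c,R=cur(); z=R[:,2]; f=1
    best=None
    for f in (1,-1):
        y=R[:,2]*f; xd=R[:,0]; up=-xd # handle dir up
        # scoop R = T * inv(T0)
        _,T0=toolR(0,0,f); S=R@T0.T
        if best is None or S[2,2]>best[0][2,2]: best=(S,f)
    S,f=best; g=c-R[:,0]*bot.hold_point_z; org=g-S@G; e=Ro.from_matrix(S).as_euler('ZYX',degrees=True)
    print("t",round(o["t"],2),"scoop",org.round(4),"ypr",e.round(1),"lip",(org+S@[.04,0,0]).round(4),"F",np.array(o["contact_force"]).round(1),"w",round(o["gripper_width"],3),"q",np.array(o["q"]).round(2))
E
python3 - <<'E'
from h import *
c=bot.read_camera("top")
def pk(pts,x0,y0,f,z): return np.array([ray(c,x0+x/f,y0+y/f,zz) for (x,y),zz in zip(pts,z)])
P=pk([(127,45),(285,78),(198,468),(42,437)],170,165,4,[.06,.06,.04,.04]);print("tub",P.round(4).tolist())
S=pk([(371,62),(442,46),(392,137),(465,118)],170,155,2.66,[.034]*4);print("scoop",S.round(4).tolist(),S.mean(0)); print("handle top",pk([(445,170)],170,155,2.66,[.117]))
D=pk([(590,212),(740,212),(665,140),(668,282)],170,155,2.66,[.062]*4);print("dish",D.mean(0),D.round(3).tolist())
to([.591,-.033,.004],16.,0,back=.08); state()
E
```

```text
tub [[0.6196, 0.2926, 0.06], [0.599, 0.1889, 0.06], [0.3449, 0.2426, 0.04], [0.3639, 0.3449, 0.04]]
scoop [[0.6206, 0.0112, 0.034], [0.6376, -0.06, 0.034], [0.5453, -0.0106, 0.034], [0.5651, -0.0835, 0.034]] [ 0.59216244 -0.03572888  0.034     ]
handle top [[ 0.50927364 -0.05959871  0.117     ]]
dish [ 0.4736742  -0.27741094  0.062     ] [[0.472, -0.204, 0.062], [0.474, -0.35, 0.062], [0.543, -0.277, 0.062], [0.405, -0.279, 0.062]]
flip 1 slide mm [ 292.2 -705.2  -90.7] turn [-0.005 -0.442  0.573] ang 41.5 tcp [ 0.494 -0.061  0.141]
t 0.5 scoop [0.2339 0.6341 0.1446] ypr [-17.4  25.   -0. ] lip [0.2685 0.6232 0.1277] F [ 0.5  0.1 -0.4] w 1.002 q [-1.38  0.48  0.02  1.56 -0.01  1.11 -0.08]
```

Call:
{"name": "drive_tool", "arguments": {
  "slide": [
    [150, -350, 20],
    [150, -350, 20],
    [200, -480, 20],
    [200, -480, 20],
    [292, -705, 20],
    [292, -705, 20],
    [292, -705, 20],
    [292, -705, 20],
    [292, -705, 20],
    [292, -705, 20]
  ],
  "turn": [
    [0, -0.22, 0.28],
    [0, -0.22, 0.28],
    [0, -0.3, 0.4],
    [0, -0.3, 0.4],
    [-0.005, -0.442, 0.573],
    [-0.005, -0.442, 0.573],
    [-0.005, -0.442, 0.573],
    [-0.005, -0.442, 0.573],
    [-0.005, -0.442, 0.573],
    [-0.005, -0.442, 0.573]
  ],
  "gripper": [1, 1, 1, 1, 1, 1, 1, 1, 1, 1],
  "squeeze": 110
}}

```text
t: 1.5
eef_pos: [0.3934, 0.181, 0.2464]
tool_rot: [-0.538, 0.643, -0.293, -0.46]
contact_force: [1.4, 0.7, 0.8]
gripper_width: 1.001
```

Run:
```python
from h import *
state(); to([.591,-.034,.004],16.,0,back=.08)
```

```text
t 1.5 scoop [0.4584 0.1997 0.1824] ypr [16.  -0.   0.1] lip [0.4969 0.2108 0.1824] F [1.4 0.7 0.8] w 1.001 q [-1.13 -0.22  0.37  2.39  0.49  0.62  0.74]
flip 1 slide mm [ 100.1 -242.9 -105.8] turn [-0.001  0.    -0.001] ang 0.1 tcp [ 0.494 -0.062  0.141]
```

Call:
{"name": "drive_tool", "arguments": {
  "slide": [
    [100, -243, 0],
    [100, -243, 0],
    [100, -243, 0],
    [100, -243, 0],
    [100, -243, 0],
    [100, -243, 0],
    [100, -243, 0],
    [100, -243, -105],
    [100, -243, -105],
    [100, -243, -105]
  ],
  "turn": [
    [0, 0, 0],
    [0, 0, 0],
    [0, 0, 0],
    [0, 0, 0],
    [0, 0, 0],
    [0, 0, 0],
    [0, 0, 0],
    [0, 0, 0],
    [0, 0, 0],
    [0, 0, 0]
  ],
  "gripper": [1, 1, 1, 1, 1, 1, 1, 1, 1, 1]
}}

```text
t: 2.5
eef_pos: [0.4682, -0.0517, 0.1668]
tool_rot: [-0.535, 0.647, -0.292, -0.458]
contact_force: [-0.3, -0.1, -0.7]
gripper_width: 1.004
```

Run:
```python
from h import *
state(); to([.591,-.034,.004],16.,0,back=.0)
s=shot("side","s1"); cv2.imwrite("pics/s1z.png",cv2.resize(np.clip(s["color"][100:300,220:480,::-1]*1.5,0,255).astype(np.uint8),None,fx=3,fy=3,interpolation=cv2.INTER_CUBIC))
```

```text
t 2.5 scoop [ 0.5334 -0.0332  0.103 ] ypr [16.3 -0.2 -0.4] lip [ 0.5718 -0.022   0.1032] F [-0.3 -0.1 -0.7] w 1.004 q [-1.47 -0.34  1.45  2.43  0.58  0.38  1.39]
flip 1 slide mm [ 57.9  -0.9 -98.8] turn [ 0.007  0.006 -0.005] ang 0.6 tcp [ 0.526 -0.053  0.068]
```

View pics/s1z.png

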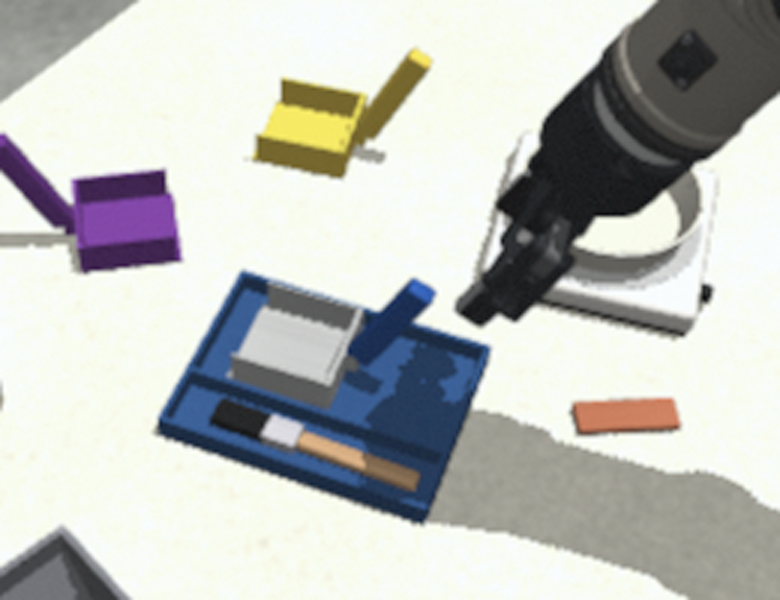

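```bash
cat > kin.py <<'E'
import numpy as np, itertools
from scipy.optimize import least_squares
from scipy.spatial.transform import Rotation as Ro
D=[([-1.37609568,0.47769037,0.02232361,1.55634682,-0.01147682,1.1093341,-0.0831196],[0.20112611,0.64377188,0.23044318],[0.56924454,-0.41925891,0.57012688,0.41849487])]
D.append(([-1.13,-.22,.37,2.39,.49,.62,.74],[.3934,.181,.2464],[-.538,.643,-.293,-.46]))
D.append(([-1.47,-.34,1.45,2.43,.58,.38,1.39],[.4682,-.0517,.1668],[-.535,.647,-.292,-.458]))
def fk(q,p,sg):
    h,L1,L2,L3,a1,a7,e1,e2,w=p
    Rz=lambda t:Ro.from_euler('z',t).as_matrix(); Ry=lambda t:Ro.from_euler('y',t).as_matrix()
    R=Rz(sg[0]*q[0]+a1); P=np.array([0,0,h])
    R=R@Ry(q[1]*1.); P=P+R@[0,0,L1]
    R=R@Rz(sg[1]*q[2]); P=P+R@[e1,0,0]; R=R@Ry(q[3]); P=P+R@[e2,0,L2]
    R=R@Rz(sg[2]*q[4]); R=R@Ry(q[5]); P=P+R@[w,0,L3]
    R=R@Rz(sg[3]*q[6]+a7)
    # flange z along tool -> tool x ; 
    T=np.c_[R[:,2],R[:,1],-R[:,0]]
    return P,T
def res(p,sg):
    r=[]
    for q,x,w in D:
        P,T=fk(q,p,sg); M=Ro.from_quat([w[1],w[2],w[3],w[0]]).as_matrix()
        r+=list((P-x)*5)+list((T-M).ravel())
    return np.array(r+list(np.array(p[6:])*.02))
if __name__=="__main__":
    for sg in itertools.product([1,-1],repeat=4):
        best=None
        for a1,a7 in itertools.product(np.arange(-3,3.2,1),repeat=2):
            s=least_squares(res,[.35,.4,.4,.25,a1,a7,0,0,0],args=(sg,))
            if best is None or s.cost<best.cost: best=s
        print(sg,best.cost.round(5),best.x.round(3))
E
python3 kin.py
```

```text
(1, 1, 1, 1) 1.36876 [ 0.523  0.174 -0.926  1.864 -0.49   2.53  -0.487 -0.875 -0.116]
(1, 1, 1, -1) 2.2592 [ 0.537  0.169 -0.92   1.866 -0.484 -2.435 -0.485 -0.87  -0.114]
(1, 1, -1, 1) 2.67626 [ 1.212  0.688  1.181  0.075 -3.919 -0.446 -0.05   1.133  0.162]
(1, 1, -1, -1) 5.39306 [ 1.137  0.746  1.172  0.074  2.415  0.828 -0.048  1.113  0.183]
(1, -1, 1, 1) 6.79275 [ 0.125 -0.11   0.708 -0.812  2.546  0.203  0.529  0.056  0.365]
(1, -1, 1, -1) 2.09538 [ 0.176 -0.147  0.749 -0.844  2.472 -0.787  0.565  0.072  0.417]
(1, -1, -1, 1) 4.06087 [ 1.173  1.004  0.694  1.309  2.635 -1.147 -0.257  0.37   0.014]
(1, -1, -1, -1) 0.3225 [ 1.16   1.025  0.685  1.327  2.655 -0.005 -0.262  0.362  0.015]
(-1, 1, 1, 1) 2.69906 [ 0.165  0.448 -1.222  2.191 -3.245  2.448 -0.921 -1.004 -0.58 ]
(-1, 1, 1, -1) 3.50418 [ 0.73  -0.712  1.595 -2.466 -0.234  0.229  1.211  1.198  0.969]
(-1, 1, -1, 1) 3.37016 [ 2.018 -0.031  1.274 -0.179 -0.565 -0.703 -0.092  1.579 -0.28 ]
(-1, 1, -1, -1) 6.0771 [ 1.955  0.049  1.266 -0.145 -0.509  0.328 -0.11   1.564 -0.275]
(-1, -1, 1, 1) 5.4994 [ 0.105  0.223  0.494 -0.163 -0.156 -3.591  0.175 -0.073  0.061]
(-1, -1, 1, -1) 1.06371 [ 0.104  0.223  0.502 -0.168 -0.175 -0.805  0.186 -0.078  0.082]
(-1, -1, -1, 1) 3.62208 [ 0.358  0.546  0.486  0.412 -0.1   -1.546 -0.021 -0.008 -0.004]
(-1, -1, -1, -1) 0.00409 [ 0.36   0.557  0.487  0.422 -0.085 -0.084 -0.018 -0.008  0.005]
```

```bash
sed -i 's/^def toolR/LEAN=12.\ndef toolR/; s/x=S@np.array(\[.42262,0,-.90631\])/a=np.radians(LEAN); x=S@np.array([np.sin(a),0,-np.cos(a)])/' h.py
cat > ik.py <<'E'
from kin import *
import json,os
LO=np.array([-2.96,-.34,-1.41,.24,-1.37,.17,-2.96]);HI=np.array([2.96,2.1,1.46,2.44,4.51,1.92,2.96])
PP=np.load("kp.npy") if os.path.exists("kp.npy") else None
def ik(x,T,tries=30,seed0=None):
    best=None; rng=np.random.default_rng(0)
    def f(q):
        P,M=fk(q,PP,(-1,-1,-1,-1)); mid=(LO+HI)/2
        return np.r_[(P-x)*20,(M-T).ravel()*5, 0.003*(q-mid)/(HI-LO)]
    for i in range(tries):
        q0=LO+(HI-LO)*rng.random(7)
        az=np.arctan2(x[1],x[0]); 
        if i%2==0: q0[0]=np.clip(-az,-2.9,2.9); q0[2]=0;
        s=least_squares(f,q0,bounds=(LO,HI),max_nfev=100)
        e=np.abs(f(s.x)[:12]).max()
        m=np.min(np.minimum(s.x-LO,HI-s.x)[[1,2,3,4,5,6]])
        if e<.02 and (best is None or m>best[1]): best=(s.x,m)
    return best
E
python3 - <<'E'
from h import *
import kin
o=bot.get_obs(); kin.D[2]=(list(o["q"]),list(o["eef_pos"]),list(o["tool_rot"]))
s=kin.least_squares(kin.res,[ .36,.557,.487,.422,-.085,-.084,-.018,-.008,.005],args=((-1,-1,-1,-1),)); print(s.cost,s.x.round(3)); np.save("kp.npy",s.x)
to([.595,-.034,.2],8.,12);
E
python3 - <<'E'
import sys
sys.path.insert(0,'.')
import ik,h,numpy as np
h_=h
def chk(name,p,yaw,pitch,ref=(0,0,0)):
    for L in (0,12,25):
        h.LEAN=L; S,T=h.toolR(yaw,pitch,1); g=np.array(p)+S@(h.G-np.array(ref)); tcp=g+T[:,0]*.0187
        r=ik.ik(tcp,T,16); print(name,L,None if r is None else (r[0].round(2),round(r[1],2)))
tub=np.array([.483,.277,.005]); a=np.radians(-11.4); ax=np.array([np.cos(a),np.sin(a),0])
chk("grasp",[.591,-.033,.004],16,0)
chk("enter",tub-.05*ax,-11.4,0)
chk("end",tub+.06*ax,-11.4,0)
chk("endtilt",tub+.05*ax+[0,0,.03],-11.4,-20)
dish=np.array([.473,-.274,.06])
for y in (-11,15,-70,-100,70):
  for pt in (45,65): chk(f"dump y{y} p{pt}",dish,y,pt,(.04,0,0))
E
```

```text
0.00407051264687934 [ 0.36   0.555  0.491  0.415 -0.085 -0.08  -0.013 -0.007  0.01 ]
flip 1 slide mm [ 71.9  10.4 110.3] turn [-0.085  0.43  -0.142] ang 26.4 tcp [ 0.539 -0.042  0.276]
grasp 0 (array([ 0.35,  0.48, -0.42,  2.04,  0.3 ,  0.68,  1.58]), np.float64(0.4))
grasp 12 (array([ 0.71,  0.47, -0.77,  2.21,  0.58,  0.45,  1.37]), np.float64(0.23))
grasp 25 (array([ 0.98,  0.51, -0.99,  2.39,  1.37,  0.22,  0.68]), np.float64(0.05))
enter 0 (array([-0.82,  0.38,  0.05,  2.15, -0.03,  0.61,  0.63]), np.float64(0.29))
enter 12 (array([-1.13,  0.34,  0.23,  2.25,  0.24,  0.46,  0.24]), np.float64(0.19))
enter 25 (array([-1.88,  0.52,  0.92,  2.34, -0.01,  0.29,  0.31]), np.float64(0.1))
end 0 (array([-0.5 ,  0.48, -0.16,  1.99,  0.12,  0.68,  0.64]), np.float64(0.45))
end 12 (array([-0.65,  0.42, -0.11,  2.12,  0.43,  0.51,  0.26]), np.float64(0.32))
end 25 (array([-0.71,  0.42, -0.24,  2.25,  1.13,  0.52, -0.55]), np.float64(0.19))
endtilt 0 (array([-1.15,  0.4 ,  0.3 ,  2.24,  0.5 ,  0.37,  0.04]), np.float64(0.2))
endtilt 12 (array([-1.27,  0.44,  0.24,  2.34,  1.24,  0.44, -0.85
[... 2037 characters left out ...]
 ,  1.54, -0.33,  1.45,  0.71]), np.float64(0.47))
dump y-100 p65 25 (array([ 1.12,  0.69, -0.44,  1.63, -0.29,  1.32,  0.67]), np.float64(0.6))
dump y70 p45 0 (array([ 0.01,  0.51, -0.06,  1.96,  0.86,  1.15,  2.2 ]), np.float64(0.48))
dump y70 p45 12 (array([ 0.24,  0.41, -0.2 ,  1.96,  0.76,  1.06,  2.37]), np.float64(0.48))
dump y70 p45 25 (array([ 0.97,  0.52, -0.99,  1.95,  0.85,  1.16,  2.37]), np.float64(0.42))
dump y70 p65 0 (array([-0.38,  0.75,  0.2 ,  1.88,  0.86,  1.33,  2.03]), np.float64(0.56))
dump y70 p65 12 (array([-0.27,  0.61,  0.14,  1.91,  0.81,  1.23,  2.13]), np.float64(0.53))
dump y70 p65 25 (array([ 0.02,  0.48, -0.12,  1.93,  0.78,  1.16,  2.23]), np.float64(0.51))
```

```bash
sed -i 's/^LEAN=12./LEAN=8./' h.py
python3 - <<'E'
from h import *
to([.700,-.034,.2],8.,8)
E
```

```text
flip 1 slide mm [170.5   9.5 106.1] turn [-0.085  0.43  -0.142] ang 26.4 tcp [ 0.637 -0.043  0.272]
```

Call:
{"name": "drive_tool", "arguments": {
  "slide": [
    [20, 0, 80],
    [40, 0, 106],
    [80, 10, 106],
    [120, 10, 106],
    [170, 10, 106],
    [170, 10, 106],
    [170, 10, 106],
    [170, 10, 106],
    [170, 10, 106],
    [170, 10, 106]
  ],
  "turn": [
    [0, 0.1, 0],
    [-0.04, 0.21, -0.07],
    [-0.085, 0.43, -0.142],
    [-0.085, 0.43, -0.142],
    [-0.085, 0.43, -0.142],
    [-0.085, 0.43, -0.142],
    [-0.085, 0.43, -0.142],
    [-0.085, 0.43, -0.142],
    [-0.085, 0.43, -0.142],
    [-0.085, 0.43, -0.142]
  ],
  "gripper": [1, 1, 1, 1, 1, 1, 1, 1, 1, 1]
}}

```text
t: 3.55
eef_pos: [0.4996, -0.034, 0.3288]
tool_rot: [-0.472, 0.544, -0.456, -0.523]
contact_force: [-0.3, 0.3, 0.5]
gripper_width: 1.004
```

Run:
```python
from h import *
state(); to([.591,-.034,.08],16.,0)
```

```text
t 3.55 scoop [ 0.5651 -0.0254  0.2592] ypr [ 7.9  5.9 -0.4] lip [ 0.6046 -0.02    0.2551] F [-0.3  0.3  0.5] w 1.004 q [-1.72 -0.34  1.45  1.91  0.37  1.25  1.33]
flip 1 slide mm [  21.4  -20.1 -186.3] turn [ 0.029 -0.099  0.141] ang 10.0 tcp [ 0.521 -0.054  0.142]
```

Call:
{"name": "drive_tool", "arguments": {
  "slide": [
    [20, 50, 0],
    [40, 100, 0],
    [60, 150, 0],
    [70, 200, 0],
    [70, 250, 0],
    [70, 300, 0],
    [50, 350, 0],
    [40, 400, 0],
    [20, 450, 0],
    [0, 500, 0]
  ],
  "turn": [
    [0, 0, 0],
    [0, 0, 0],
    [0, 0, 0],
    [0, 0, 0],
    [0, 0, 0],
    [0, 0, 0],
    [0, 0, 0],
    [0, 0, 0],
    [0, 0, 0],
    [0, 0, 0]
  ],
  "gripper": [1, 1, 1, 1, 1, 1, 1, 1, 1, 1]
}}

```text
t: 4.55
eef_pos: [0.432, 0.2947, 0.3693]
tool_rot: [-0.482, 0.546, -0.446, -0.52]
contact_force: [1.1, 1.6, -0.0]
gripper_width: 1.0
```

Run:
```python
from h import *
state()
```

```text
t 4.55 scoop [0.4992 0.3045 0.3015] ypr [8.  4.4 0.3] lip [0.5387 0.31   0.2984] F [ 1.1  1.6 -0. ] w 1.0 q [-2.42 -0.34  1.45  1.82  0.39  1.33  0.65]
```

Run:
```python
from h import *
import ik
from kin import fk
q=np.array(bot.get_obs()["q"])
def pose(q): return fk(q,ik.PP,(-1,)*4)
P,T=pose(q); print(P,bot.get_obs()["eef_pos"])
J=np.zeros((6,7))
for i in range(7):
    d=q.copy(); d[i]+=1e-4; P2,T2=pose(d); J[:3,i]=(P2-P)/1e-4; J[3:,i]=Ro.from_matrix(T2@T.T).as_rotvec()/1e-4
u,s,v=np.linalg.svd(J); print("sv",s.round(3)); print("null",v[6].round(2))
pi=np.linalg.pinv(J); print("dq per world [x y z rx ry rz]:"); print(pi.round(2))
np.set_printoptions(suppress=True)
```

```text
[0.41712603 0.24812677 0.37871268] [0.43197742 0.29469545 0.36931152]
sv [1.825 1.603 1.428 0.48  0.326 0.117]
null [ 0.18  0.5   0.32 -0.   -0.5  -0.22  0.57]
dq per world [x y z rx ry rz]:
[[-3.52 -4.41  1.15  1.74 -1.51 -0.  ]
 [-0.86  0.45  0.29 -0.44 -0.56 -0.32]
 [ 3.98  3.13 -1.47 -1.47  1.49 -0.26]
 [-1.51 -0.95 -1.65  0.39 -0.66  0.02]
 [ 0.99 -0.27 -0.53 -0.21 -0.25  0.27]
 [ 0.27 -0.15  1.95 -0.64  0.81  0.09]
 [ 0.56 -1.1   0.5   0.24  0.2   0.7 ]]
```

Call:
{"name": "drive_tool", "arguments": {
  "slide": [
    [-20, 0, 30],
    [-40, -10, 60],
    [-60, -20, 90],
    [-80, -40, 110],
    [-100, -60, 130],
    [-120, -90, 150],
    [-140, -120, 150],
    [-150, -150, 150]
  ],
  "turn": [
    [0, 0, 0],
    [0, 0, 0],
    [0, 0, 0],
    [0, 0, 0],
    [0, 0, 0],
    [0, 0, 0],
    [0, 0, 0],
    [0, 0, 0]
  ],
  "gripper": [1, 1, 1, 1, 1, 1, 1, 1]
}}

```text
t: 5.35
eef_pos: [0.3024, 0.1798, 0.5193]
tool_rot: [-0.484, 0.545, -0.443, -0.521]
contact_force: [0.3, -1.2, -0.2]
gripper_width: 0.998
```

Run:
```python
from h import *
state(); print(cur()[1])
```

```text
t 5.35 scoop [0.3697 0.1901 0.4516] ypr [8.1 4.2 0.7] lip [0.4092 0.1957 0.4487] F [ 0.3 -1.2 -0.2] w 0.998 q [-1.21 -0.33  0.31  1.78  0.14  1.62  0.81]
[0.30239853 0.17982512 0.51928609]
```

Call:
{"name": "drive_tool", "arguments": {
  "slide": [
    [40, 0, 0],
    [80, 0, -10],
    [120, 0, -30],
    [160, 0, -50],
    [200, 0, -80],
    [240, 0, -110],
    [280, -20, -140],
    [300, -50, -160],
    [310, -90, -180],
    [310, -130, -200]
  ],
  "turn": [
    [0, 0, 0],
    [0, 0, 0],
    [0, 0, 0],
    [0, 0, 0],
    [0, 0, 0],
    [0, 0, 0],
    [0, 0, 0],
    [0, 0, 0],
    [0, 0, 0],
    [0, 0, 0]
  ],
  "gripper": [1, 1, 1, 1, 1, 1, 1, 1, 1, 1]
}}

```text
t: 6.35
eef_pos: [0.6131, 0.0482, 0.317]
tool_rot: [-0.483, 0.545, -0.444, -0.521]
contact_force: [-0.1, 0.4, -0.6]
gripper_width: 1.0
```

Run:
```python
from h import *
state(); print(cur()[1]);to([.601,-.034,.08],16.,0)
```

```text
t 6.35 scoop [0.6803 0.0583 0.2492] ypr [8.  4.3 0.6] lip [0.7198 0.0639 0.2461] F [-0.1  0.4 -0.6] w 1.0 q [-0.78  0.34  0.79  1.69 -0.28  1.16  1.79]
[0.61311916 0.04815684 0.31696051]
flip 1 slide mm [ -82.2 -102.3 -174.5] turn [ 0.006 -0.076  0.139] ang 9.1 tcp [ 0.531 -0.054  0.142]
```

Call:
{"name": "drive_tool", "arguments": {
  "slide": [
    [-30, -40, -20],
    [-60, -80, -60],
    [-90, -102, -110],
    [-91, -102, -160],
    [-91, -102, -175],
    [-91, -102, -175],
    [-91, -102, -175]
  ],
  "turn": [
    [0, 0, 0],
    [0.006, -0.076, 0.139],
    [0.006, -0.076, 0.139],
    [0.006, -0.076, 0.139],
    [0.006, -0.076, 0.139],
    [0.006, -0.076, 0.139],
    [0.006, -0.076, 0.139]
  ],
  "gripper": [1, 1, 1, 1, 1, 1, 1]
}}

```text
t: 7.05
eef_pos: [0.5223, -0.0542, 0.1422]
tool_rot: [-0.464, 0.593, -0.386, -0.534]
contact_force: [-0.1, 0.1, 0.1]
gripper_width: 0.999
```

Run:
```python
from h import *
state(); to([.592,-.0335,.004],16.,0)
s=shot("side","s2"); cv2.imwrite("pics/s2z.png",cv2.resize(np.clip(s["color"][100:300,220:480,::-1]*1.5,0,255).astype(np.uint8),None,fx=3,fy=3,interpolation=cv2.INTER_CUBIC))
```

```text
t 7.05 scoop [ 0.5923 -0.0342  0.0797] ypr [15.9  0.1  0. ] lip [ 0.6308 -0.0232  0.0796] F [-0.1  0.1  0.1] w 0.999 q [-0.56  0.34  0.69  2.13 -0.44  0.66  2.27]
flip 1 slide mm [ -0.4   0.6 -75.7] turn [ 0.    -0.001  0.001] ang 0.1 tcp [ 0.522 -0.054  0.066]
```

View pics/s2z.png

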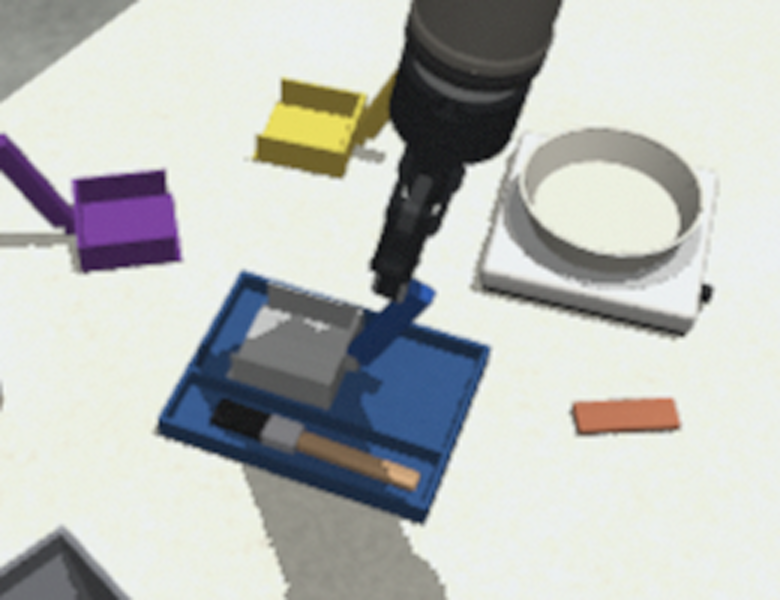

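Call:
{"name": "drive_tool", "arguments": {
  "slide": [
    [0, 0, -35],
    [0, 0, -65],
    [0, 0, -75],
    [0, 0, -75],
    [0, 0, -75],
    [0, 0, -75],
    [0, 0, -75],
    [0, 0, -75],
    [0, 0, -75],
    [0, 0, -75]
  ],
  "turn": [
    [0, 0, 0],
    [0, 0, 0],
    [0, 0, 0],
    [0, 0, 0],
    [0, 0, 0],
    [0, 0, 0],
    [0, 0, 0],
    [0, 0, 0],
    [0, 0, 0],
    [0, 0, 0]
  ],
  "gripper": [1, 1, 1, 0, 0, 0, 0, 0, 0, 0],
  "squeeze": 110
}}

```text
t: 8.1
eef_pos: [0.5243, -0.0538, 0.0693]
tool_rot: [-0.465, 0.594, -0.384, -0.533]
contact_force: [-2.6, 0.6, 6.1]
gripper_width: 0.147
```

Run:
```python
from h import *
state()
s=shot("side","s3"); cv2.imwrite("pics/s3z.png",cv2.resize(np.clip(s["color"][100:300,220:480,::-1]*1.5,0,255).astype(np.uint8),None,fx=3,fy=3,interpolation=cv2.INTER_CUBIC))
```

```text
t 8.1 scoop [ 0.5946 -0.0337  0.0071] ypr [16.  -0.2 -0. ] lip [ 0.6331 -0.0227  0.0072] F [-2.6  0.6  6.1] w 0.147 q [-0.44  0.46  0.55  2.17 -0.61  0.51  2.43]
```

View pics/s3z.png

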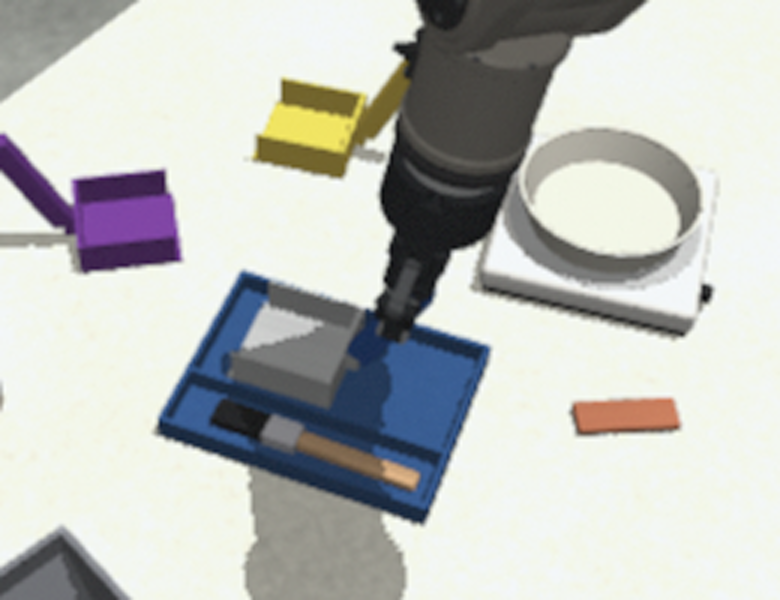

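Call:
{"name": "drive_tool", "arguments": {
  "slide": [
    [0, 0, 5],
    [0, 0, 15],
    [0, 0, 35],
    [0, 0, 60],
    [0, 0, 85],
    [0, 0, 110],
    [0, 0, 125],
    [0, 0, 125]
  ],
  "turn": [
    [0, 0, 0],
    [0, 0, 0],
    [0, 0, 0],
    [0, 0, 0],
    [0, 0, 0],
    [0, 0, 0],
    [0, 0, 0],
    [0, 0, 0]
  ],
  "gripper": [0, 0, 0, 0, 0, 0, 0, 0]
}}

```text
t: 8.95
eef_pos: [0.5256, -0.054, 0.1967]
tool_rot: [-0.466, 0.595, -0.383, -0.532]
contact_force: [0.9, 0.5, -1.5]
gripper_width: 0.151
```

Run:
```python
from h import *
state(); to([.434,.2868,.15],-11.4,0)
s=shot("side","s4"); cv2.imwrite("pics/s4z.png",cv2.resize(np.clip(s["color"][80:280,220:480,::-1]*1.5,0,255).astype(np.uint8),None,fx=3,fy=3,interpolation=cv2.INTER_CUBIC))
o,c,R=cur(); _,T0=toolR(0,0,1); S=R@T0.T; org=c-R[:,0]*bot.hold_point_z-S@G
print(S.round(3).tolist(),org.tolist())
for p in ([.04,.038,.03],[.04,-.038,.03],[-.04,.038,.03],[-.04,-.038,.03],[.04,.038,0]): 
  uv=proj(s,org+S@p); print(p,((uv-[220,80])*3).round(0))
```

```text
t 8.95 scoop [ 0.5961 -0.0339  0.1348] ypr [16.  -0.4 -0. ] lip [ 0.6346 -0.0229  0.1351] F [ 0.9  0.5 -1.5] w 0.151 q [-0.65  0.26  0.78  2.08 -0.34  0.77  2.18]
flip 1 slide mm [-163.   355.2   15.7] turn [ 0.     0.008 -0.478] ang 27.4 tcp [0.363 0.301 0.212]
[[0.961, -0.276, -0.005], [0.276, 0.961, -0.001], [0.005, -0.0, 1.0]] [0.5951086470051681, -0.03347906134705167, 0.1332090688935763]
[0.04, 0.038, 0.03] [222. 287.]
[0.04, -0.038, 0.03] [265. 211.]
[-0.04, 0.038, 0.03] [337. 321.]
[-0.04, -0.038, 0.03] [376. 242.]
[0.04, 0.038, 0] [223. 318.]
```

View pics/s4z.png

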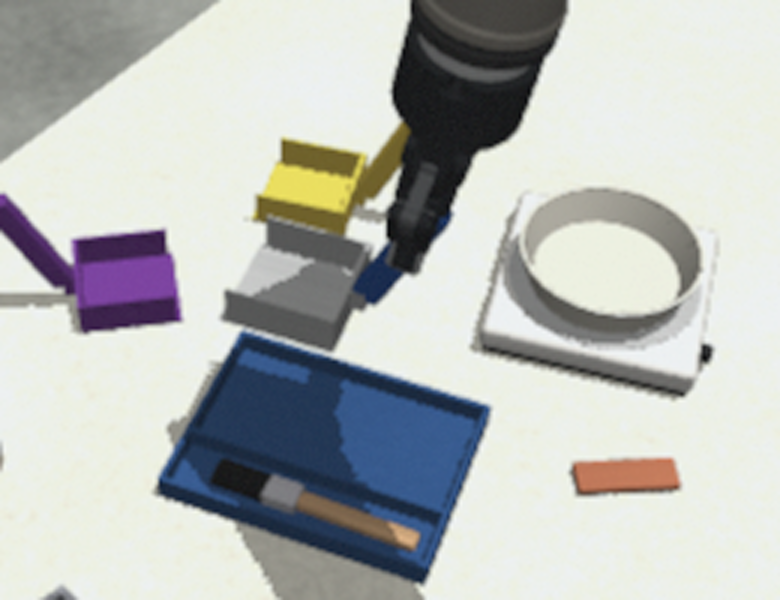

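Call:
{"name": "drive_tool", "arguments": {
  "slide": [
    [20, 35, 10],
    [30, 75, 16],
    [30, 115, 16],
    [20, 160, 16],
    [0, 205, 16],
    [-30, 245, 16],
    [-65, 285, 16],
    [-105, 325, 16],
    [-140, 350, 16],
    [-163, 355, 16]
  ],
  "turn": [
    [0, 0, 0],
    [0, 0, -0.1],
    [0, 0, -0.2],
    [0, 0.008, -0.3],
    [0, 0.008, -0.4],
    [0, 0.008, -0.478],
    [0, 0.008, -0.478],
    [0, 0.008, -0.478],
    [0, 0.008, -0.478],
    [0, 0.008, -0.478]
  ],
  "gripper": [0, 0, 0, 0, 0, 0, 0, 0, 0, 0]
}}

```text
t: 10.0
eef_pos: [0.3581, 0.3044, 0.2103]
tool_rot: [0.575, -0.486, 0.514, 0.411]
contact_force: [0.2, -0.4, -1.0]
gripper_width: 0.152
```

Run:
```python
from h import *
state(); to([.434,.2868,.08],-11.4,0)
```

```text
t 10.0 scoop [0.4294 0.2904 0.1476] ypr [-11.    0.2  -0.1] lip [0.4687 0.2828 0.1475] F [ 0.2 -0.4 -1. ] w 0.152 q [-1.81  0.17  1.    2.15 -0.03  0.83  0.58]
flip 1 slide mm [  4.5  -3.2 -67.8] turn [ 0.001 -0.003 -0.006] ang 0.4 tcp [0.363 0.301 0.142]
```

Call:
{"name": "drive_tool", "arguments": {
  "slide": [
    [4, -3, -30],
    [4, -3, -60],
    [4, -3, -80],
    [4, -3, -85],
    [4, -3, -85]
  ],
  "turn": [
    [0, 0, 0],
    [0, 0, -0.006],
    [0, 0, -0.006],
    [0, 0, -0.006],
    [0, 0, -0.006]
  ],
  "gripper": [0, 0, 0, 0, 0]
}}

```text
t: 10.5
eef_pos: [0.3618, 0.3004, 0.1245]
tool_rot: [0.575, -0.485, 0.517, 0.408]
contact_force: [0.6, 0.6, -0.1]
gripper_width: 0.147
```

```bash
cat >> h.py <<'E'
def zz(c,n,y0,y1,x0,x1,f,g=1.8):
    im=c["color"][:,:,::-1]
    cr=np.clip(im[y0:y1,x0:x1].astype(float)*g,0,255).astype(np.uint8); cr=cv2.resize(cr,None,fx=f,fy=f,interpolation=cv2.INTER_CUBIC)
    cv2.imwrite(f"pics/{n}.png",cr)
def corners(c,x0,y0,f):
    o,cc,R=cur(); _,T0=toolR(0,0,1); S=R@T0.T; org=cc-R[:,0]*bot.hold_point_z-S@G
    for p in ([.04,.038,.03],[.04,-.038,.03],[-.04,.038,.03],[-.04,-.038,.03],[.04,.038,0],[.04,-.038,0]): print(p,((proj(c,org+S@p)-[x0,y0])*f).round(0))
E
python3 - <<'E'
from h import *
state()
s=bot.read_camera("side"); zz(s,"s5",250,400,190,360,4.5); corners(s,190,250,4.5)
c=bot.read_camera("top"); zz(c,"t5",165,290,170,250,4.5); corners(c,170,165,4.5)
E
```

```text
t 10.5 scoop [0.433  0.2857 0.0618] ypr [-11.4   0.2  -0.2] lip [0.4722 0.2778 0.0617] F [ 0.6  0.6 -0.1] w 0.147 q [-1.62  0.35  0.86  2.23 -0.25  0.62  0.77]
[0.04, 0.038, 0.03] [252. 465.]
[0.04, -0.038, 0.03] [418. 334.]
[-0.04, 0.038, 0.03] [391. 638.]
[-0.04, -0.038, 0.03] [559. 492.]
[0.04, 0.038, 0] [262. 497.]
[0.04, -0.038, 0] [422. 369.]
[0.04, 0.038, 0.03] [ 78. 289.]
[0.04, -0.038, 0.03] [211. 317.]
[-0.04, 0.038, 0.03] [ 45. 430.]
[-0.04, -0.038, 0.03] [178. 458.]
[0.04, 0.038, 0] [ 92. 290.]
[0.04, -0.038, 0] [222. 317.]
```

View pics/s5.png

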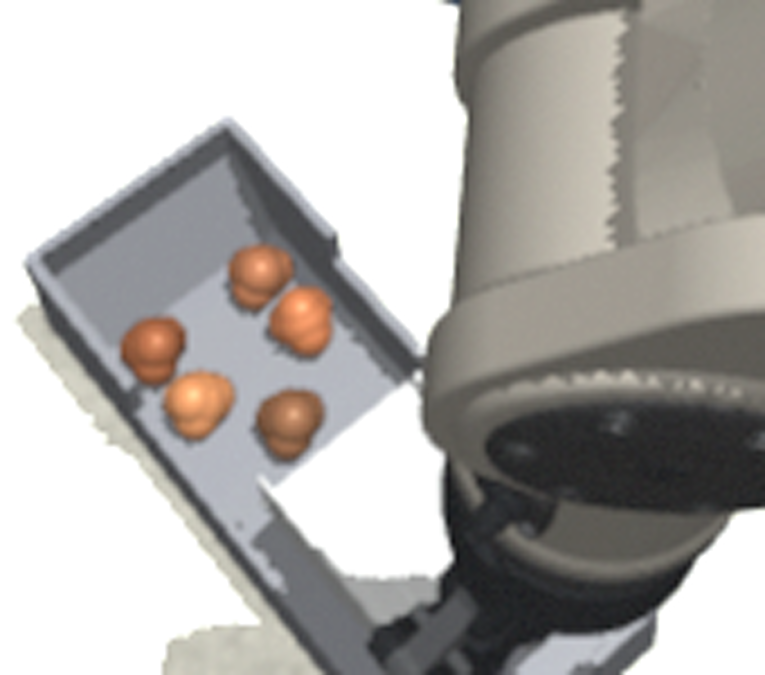

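View pics/t5.png

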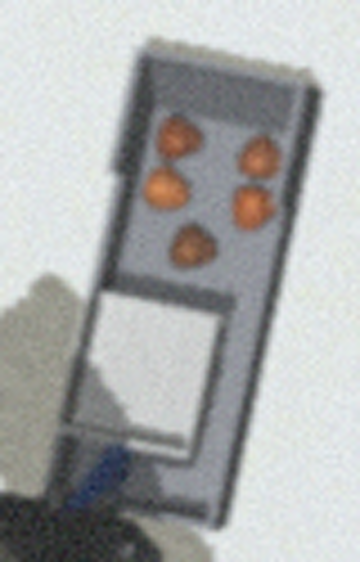

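```bash
cat > tub.py <<'E'
from h import *
TC=np.array([.484,.276]); A=np.radians(-11.4)
def tw(x,y=0,z=0): return np.array([TC[0]+np.cos(A)*x-np.sin(A)*y,TC[1]+np.sin(A)*x+np.cos(A)*y,z])
LIP=np.array([.04,0,0])
E
python3 - <<'E'
from tub import *
to(tw(-.012,0,.030),-11.4,2,LIP); to(tw(-.012,0,.010),-11.4,2,LIP)
E
```

```text
flip 1 slide mm [  1.2  -1.2 -29.5] turn [0.007 0.032 0.001] ang 1.9 tcp [0.364 0.3   0.096]
flip 1 slide mm [  1.2  -1.2 -49.5] turn [0.007 0.032 0.001] ang 1.9 tcp [0.364 0.3   0.076]
```

Call:
{"name": "drive_tool", "arguments": {
  "slide": [
    [1, -1, -15],
    [1, -1, -30],
    [1, -1, -40],
    [1, -1, -46],
    [1, -1, -50],
    [1, -1, -50]
  ],
  "turn": [
    [0.007, 0.032, 0],
    [0.007, 0.032, 0],
    [0.007, 0.032, 0],
    [0.007, 0.032, 0],
    [0.007, 0.032, 0],
    [0.007, 0.032, 0]
  ],
  "gripper": [0, 0, 0, 0, 0, 0]
}}

```text
t: 11.2
eef_pos: [0.3635, 0.3006, 0.0758]
tool_rot: [0.57, -0.476, 0.523, 0.418]
contact_force: [0.6, 0.4, -1.6]
gripper_width: 0.15
```

Run:
```python
from tub import *
state(); to(tw(-.012,0,.0075),-11.4,2,LIP)
```

```text
t 11.2 scoop [0.4328 0.2866 0.0108] ypr [-11.4   2.   -0. ] lip [0.472  0.2787 0.0094] F [ 0.6  0.4 -1.6] w 0.15 q [-1.47  0.44  0.72  2.24 -0.39  0.53  0.9 ]
flip 1 slide mm [ 0.2 -0.3 -1.9] turn [ 0. -0.  0.] ang 0.0 tcp [0.364 0.3   0.074]
```

Call:
{"name": "drive_tool", "arguments": {
  "slide": [
    [0, 0, -1.5],
    [0, 0, -3],
    [0, 0, -3]
  ],
  "turn": [
    [0, 0, 0],
    [0, 0, 0],
    [0, 0, 0]
  ],
  "gripper": [0, 0, 0]
}}

```text
t: 11.5
eef_pos: [0.3642, 0.3013, 0.0733]
tool_rot: [0.57, -0.476, 0.522, 0.419]
contact_force: [-1.5, 0.9, 4.2]
gripper_width: 0.147
```

Run:
```python
from tub import *
state()
s=bot.read_camera("side"); zz(s,"s6",250,400,190,360,4.5)
```

```text
t 11.5 scoop [0.4335 0.2874 0.0084] ypr [-11.4   1.9   0.1] lip [0.4727 0.2795 0.0071] F [-1.5  0.9  4.2] w 0.147 q [-1.47  0.45  0.71  2.24 -0.4   0.53  0.9 ]
```

View pics/s6.png

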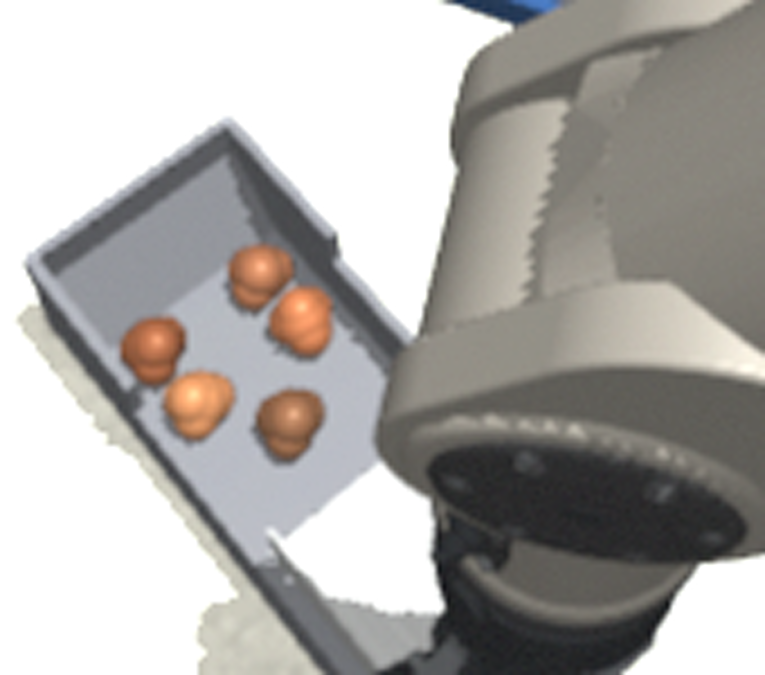

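Call:
{"name": "drive_tool", "arguments": {
  "slide": [
    [10, -3, 0],
    [20, -5, 0],
    [30, -7, 0],
    [39, -9, 0],
    [49, -11, 0],
    [59, -13, 0],
    [67, -14.5, 0],
    [75, -16, 0],
    [83, -18, 0],
    [90, -19, 0]
  ],
  "turn": [
    [0, 0, 0],
    [0, 0, 0],
    [0, 0, 0],
    [0, 0, 0],
    [0, 0, 0],
    [0, 0, 0],
    [0, 0, 0],
    [0, 0, 0],
    [0, 0, 0],
    [0, 0, 0]
  ],
  "gripper": [0, 0, 0, 0, 0, 0, 0, 0, 0, 0]
}}

```text
t: 12.55
eef_pos: [0.4537, 0.2822, 0.0731]
tool_rot: [0.57, -0.476, 0.523, 0.419]
contact_force: [-2.6, 1.0, 3.1]
gripper_width: 0.147
```

Run:
```python
from tub import *
state(); print(tw(.1,0,.005))
s=bot.read_camera("side"); zz(s,"s7",250,400,190,360,4.5)
c=bot.read_camera("top"); zz(c,"t7",165,290,170,250,4.5)
```

```text
t 12.55 scoop [0.5229 0.2683 0.008 ] ypr [-11.4   2.1   0. ] lip [0.5621 0.2605 0.0066] F [-2.6  1.   3.1] w 0.147 q [-1.24  0.52  0.66  2.11 -0.43  0.58  1.07]
[0.58202712 0.25623427 0.005     ]
```

View pics/s7.png

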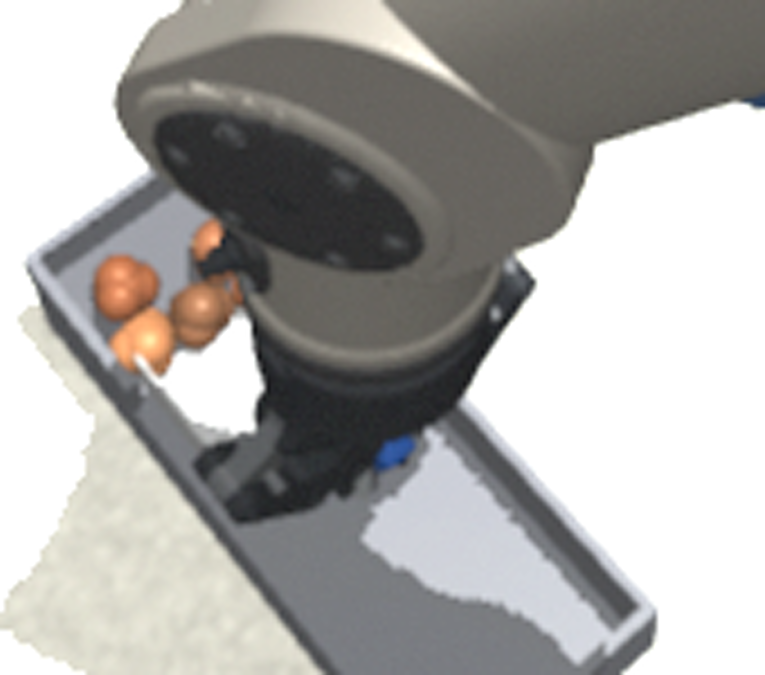

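View pics/t7.png

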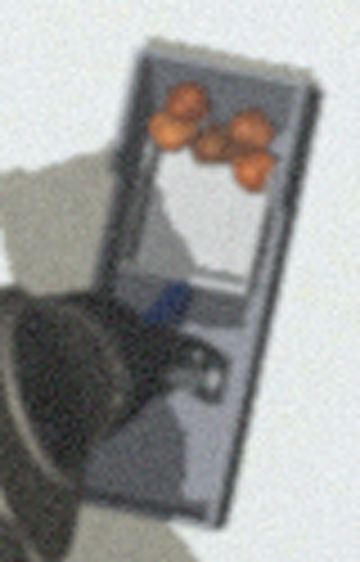

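Call:
{"name": "drive_tool", "arguments": {
  "slide": [
    [5, -1, 0],
    [9, -2, 0],
    [13, -3, 0],
    [17, -4, 0],
    [21, -4.5, 0],
    [21, -4.5, 0]
  ],
  "turn": [
    [0, 0, 0],
    [0, 0, 0],
    [0, 0, 0],
    [0, 0, 0],
    [0, 0, 0],
    [0, 0, 0]
  ],
  "gripper": [0, 0, 0, 0, 0, 0]
}}

```text
t: 13.25
eef_pos: [0.4739, 0.2776, 0.073]
tool_rot: [0.569, -0.475, 0.524, 0.42]
contact_force: [-11.5, 1.3, 12.5]
gripper_width: 0.148
```

Run:
```python
from tub import *
state()
s=bot.read_camera("side"); zz(s,"s8",250,400,190,360,4.5)
c=bot.read_camera("top"); zz(c,"t8",165,250,185,250,7)
to(tw(.108,0,.020),-11.4,-10,LIP); to(tw(.108,0,.035),-11.4,-18,LIP)
```

```text
t 13.25 scoop [0.543  0.2637 0.0078] ypr [-11.4   2.2  -0. ] lip [0.5822 0.2558 0.0062] F [-11.5   1.3  12.5] w 0.148 q [-1.19  0.53  0.65  2.07 -0.43  0.6   1.1 ]
flip 1 slide mm [ -3.7   1.2 -11.1] turn [-0.042 -0.208 -0.   ] ang 12.2 tcp [0.47  0.279 0.062]
flip 1 slide mm [ -8.3   2.1 -13.5] turn [-0.07  -0.345 -0.   ] ang 20.2 tcp [0.466 0.28  0.06 ]
```

View pics/s8.png

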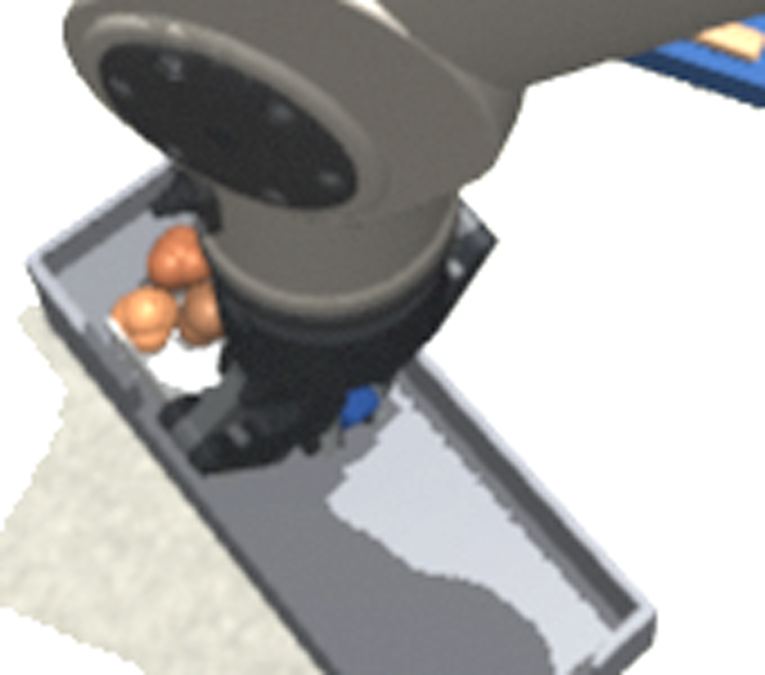

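View pics/t8.png

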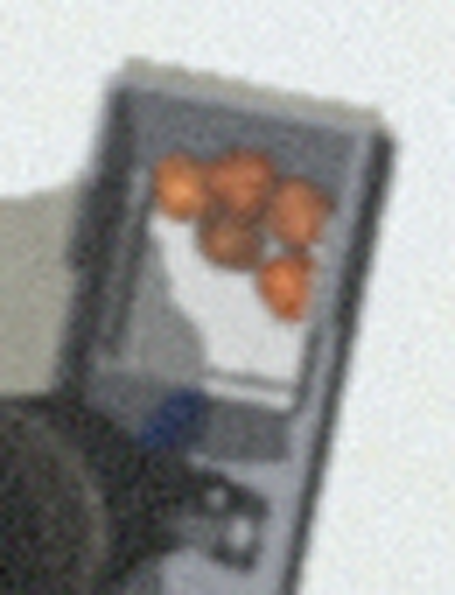

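Run:
```python
from tub import *
for x,z,p in ((.105,.016,-4),(.109,.026,-10),(.114,.036,-15),(.115,.048,-18),(.113,.075,-18),(.1,.12,-18)): to(tw(x,0,z),-11.4,p,LIP)
```

```text
flip 1 slide mm [-1.7  0.8 -2.6] turn [-0.021 -0.106 -0.   ] ang 6.2 tcp [0.472 0.278 0.07 ]
flip 1 slide mm [-2.7  1.  -5.1] turn [-0.042 -0.208 -0.   ] ang 12.2 tcp [0.471 0.279 0.068]
flip 1 slide mm [-1.   0.6 -5.9] turn [-0.059 -0.294 -0.   ] ang 17.2 tcp [0.473 0.278 0.067]
flip 1 slide mm [-1.4  0.7 -0.5] turn [-0.07  -0.345 -0.   ] ang 20.2 tcp [0.473 0.278 0.073]
flip 1 slide mm [-3.4  1.1 26.5] turn [-0.07  -0.345 -0.   ] ang 20.2 tcp [0.471 0.279 0.1  ]
flip 1 slide mm [-16.1   3.7  71.5] turn [-0.07  -0.345 -0.   ] ang 20.2 tcp [0.458 0.281 0.145]
```

Call:
{"name": "drive_tool", "arguments": {
  "slide": [
    [-1, 0.5, -1],
    [-2, 1, -2.5],
    [-2, 1, -4],
    [-3, 1, -5],
    [-2, 1, -5.5],
    [-1, 1, -6],
    [-1, 1, -3],
    [-1, 1, 0],
    [-1, 1, 0]
  ],
  "turn": [
    [-0.01, -0.05, 0],
    [-0.021, -0.106, 0],
    [-0.032, -0.157, 0],
    [-0.042, -0.208, 0],
    [-0.05, -0.25, 0],
    [-0.059, -0.294, 0],
    [-0.065, -0.32, 0],
    [-0.07, -0.345, 0],
    [-0.07, -0.345, 0]
  ],
  "gripper": [0, 0, 0, 0, 0, 0, 0, 0, 0]
}}

```text
t: 14.25
eef_pos: [0.4722, 0.2783, 0.0724]
tool_rot: [0.633, -0.56, 0.433, 0.313]
contact_force: [-0.1, -0.1, -3.3]
gripper_width: 0.15
```

Run:
```python
from tub import *
state()
s=bot.read_camera("side"); zz(s,"s9",250,400,190,360,4.5)
c=bot.read_camera("top"); zz(c,"t9",165,250,185,250,7)
```

```text
t 14.25 scoop [0.5591 0.2607 0.0355] ypr [-11.3 -18.   -0.2] lip [0.5964 0.2533 0.0479] F [-0.1 -0.1 -3.3] w 0.15 q [-1.58  0.62  0.9   2.26 -0.35  0.23  0.87]
```

View pics/s9.png

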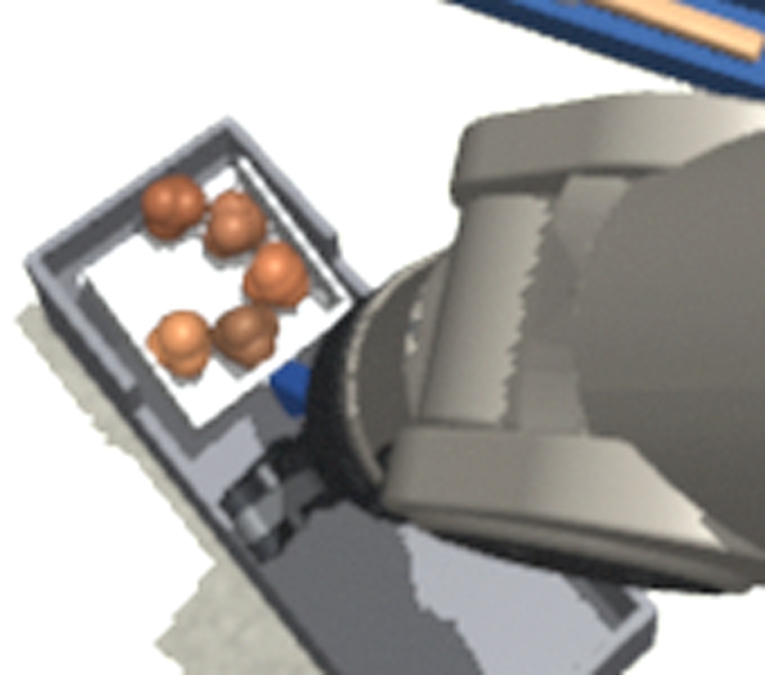

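View pics/t9.png

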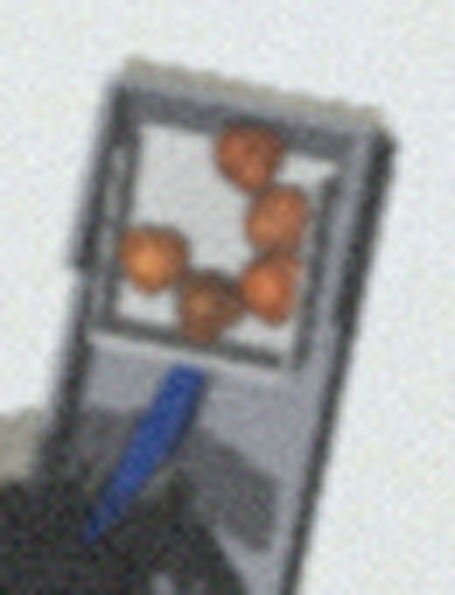

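Call:
{"name": "drive_tool", "arguments": {
  "slide": [
    [0, 0, 2],
    [0, 0, 6],
    [0, 0, 14],
    [-2, 0, 24],
    [-4, 0, 36],
    [-6, 1, 48],
    [-8, 1, 60],
    [-10, 2, 72],
    [-12, 2, 84],
    [-12, 2, 90]
  ],
  "turn": [
    [0, 0, 0],
    [0, 0, 0],
    [0, 0, 0],
    [0, 0, 0],
    [0, 0, 0],
    [0, 0, 0],
    [0, 0, 0],
    [0, 0, 0],
    [0, 0, 0],
    [0, 0, 0]
  ],
  "gripper": [0, 0, 0, 0, 0, 0, 0, 0, 0, 0]
}}

```text
t: 15.35
eef_pos: [0.4611, 0.2804, 0.1639]
tool_rot: [0.634, -0.559, 0.433, 0.313]
contact_force: [0.4, -0.6, -3.0]
gripper_width: 0.147
```

Run:
```python
from tub import *
state()
s=bot.read_camera("side"); zz(s,"s10",230,380,190,360,4.5)
```

```text
t 15.35 scoop [0.5479 0.2629 0.127 ] ypr [-11.4 -18.    0. ] lip [0.5852 0.2554 0.1393] F [ 0.4 -0.6 -3. ] w 0.147 q [-1.84  0.5   1.2   2.23 -0.24  0.44  0.83]
```

View pics/s10.png

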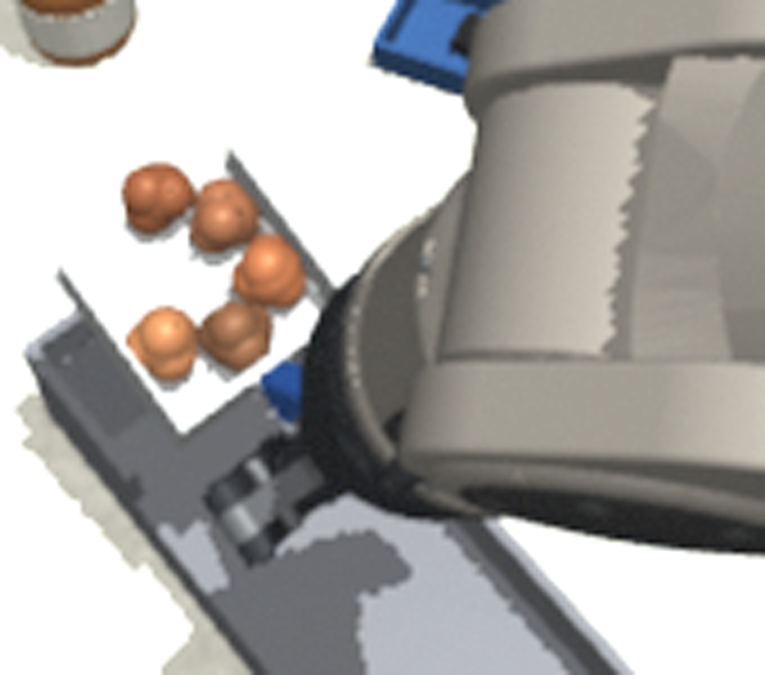

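```bash
cat > fit.py <<'E'
from kin import *
import kin
kin.D=kin.D[:1]+[
([-2.42,-.34,1.45,1.82,.39,1.33,.65],[.432,.2947,.3693],[-.482,.546,-.446,-.52]),
([-1.21,-.33,.31,1.78,.14,1.62,.81],[.3024,.1798,.5193],[-.484,.545,-.443,-.521]),
([-.78,.34,.79,1.69,-.28,1.16,1.79],[.6131,.0482,.317],[-.483,.545,-.444,-.521]),
([-.56,.34,.69,2.13,-.44,.66,2.27],[.5223,-.0542,.1422],[-.464,.593,-.386,-.534]),
([-.65,.26,.78,2.08,-.34,.77,2.18],[.5256,-.054,.1967],[-.466,.595,-.383,-.532]),
([-1.62,.35,.86,2.23,-.25,.62,.77],[.3618,.3004,.1245],[.575,-.485,.517,.408]),
([-1.24,.52,.66,2.11,-.43,.58,1.07],[.4537,.2822,.0731],[.57,-.476,.523,.419]),
([-1.19,.53,.65,2.07,-.43,.6,1.1],[.4739,.2776,.073],[.569,-.475,.524,.42]),
([-1.58,.62,.9,2.26,-.35,.23,.87],[.4722,.2783,.0724],[.633,-.56,.433,.313]),
([-1.84,.5,1.2,2.23,-.24,.44,.83],[.4611,.2804,.1639],[.634,-.559,.433,.313])]
s=least_squares(kin.res,[.36,.557,.487,.422,-.085,-.084,-.018,-.008,.005],args=((-1,)*4,)); print(s.cost,s.x.round(4)); np.save("kp.npy",s.x)
r=kin.res(s.x,(-1,)*4)[:-3].reshape(-1,12); print(np.abs(r[:,:3]/5).max(1).round(4))
E
python3 fit.py
cat > sim.py <<'E'
from kin import *
PP=np.load("kp.npy"); LO=np.array([-2.96,-.34,-1.41,.24,-1.37,.17,-2.96]);HI=np.array([2.96,2.1,1.46,2.44,4.51,1.92,2.96])
def pose(q): return fk(q,PP,(-1,)*4)
def jac(q):
    P,T=pose(q); J=np.zeros((6,7))
    for i in range(7):
        d=np.array(q,float); d[i]+=1e-5; P2,T2=pose(d); J[:3,i]=(P2-P)/1e-5; J[3:,i]=Ro.from_matrix(T2@T.T).as_rotvec()/1e-5
    return J
def go(q,slide,turn,n=60,k=0.,q0=None):
    q=np.array(q,float); P0,T0=pose(q)
    for i in range(1,n+1):
        x=P0+np.array(slide)/1000*i/n; T=Ro.from_rotvec(np.array(turn)*i/n).as_matrix()@T0
        P,M=pose(q); e=np.r_[x-P,Ro.from_matrix(T@M.T).as_rotvec()]
        J=jac(q); Jp=np.linalg.pinv(J,rcond=.02); dq=Jp@e
        if k: dq=dq+(np.eye(7)-Jp@J)@(k*(q0-q))
        q=np.clip(q+dq,LO,HI)
    P,M=pose(q); return q, np.linalg.norm(P-x)
E
python3 - <<'E'
from sim import *
np.set_printoptions(suppress=True,precision=2)
print("lift", go([-1.58,.62,.9,2.26,-.35,.23,.87],[-12,2,91],[0,0,0]), "want [-1.84 .5 1.2 2.23 -.24 .44 .83]")
print("tilt", go([-1.19,.53,.65,2.07,-.43,.6,1.1],[-1.7,.7,-.6],[-.07,-.345,0]), "want -1.58  0.62  0.9   2.26 -0.35  0.23  0.87")
print("carry", go([-.65,.26,.78,2.08,-.34,.77,2.18],[-167,358,14],[0,.008,-.478]),"want -1.81  0.17  1.    2.15 -0.03  0.83  0.58")
E
```

```text
0.03234070168116422 [ 0.2902  0.5156  0.4491  0.3235 -0.0848 -0.0829  0.0093 -0.0118 -0.0307]
[0.0091 0.0214 0.0276 0.0083 0.0049 0.0032 0.0041 0.0032 0.0074 0.0058
 0.0066]
lift (array([-1.84,  0.5 ,  1.2 ,  2.22, -0.22,  0.45,  0.81]), np.float64(4.809745315316028e-06)) want [-1.84 .5 1.2 2.23 -.24 .44 .83]
tilt (array([-1.53,  0.6 ,  0.85,  2.26, -0.37,  0.19,  0.89]), np.float64(1.3237838523634024e-05)) want -1.58  0.62  0.9   2.26 -0.35  0.23  0.87
carry (array([-1.44,  0.13,  0.62,  2.15,  0.05,  0.82,  0.51]), np.float64(5.2881500762451515e-05)) want -1.81  0.17  1.    2.15 -0.03  0.83  0.58
```

```bash
cat > plan.py <<'E'
from sim import *
import h
from h import toolR,G
def target(p,yaw,pitch,ref=np.zeros(3)):
    S,T=toolR(yaw,pitch,1); return np.array(p)+S@(G-np.array(ref))+T[:,0]*.0187,T
def run(q,seq,step=.01,verbose=0):
    """seq of (p,yaw,pitch,ref); interpolates in scoop params of tcp. returns q list, min margin, max err"""
    q=np.array(q,float); P,T=pose(q); mm=9;me=0;out=[]
    for (p,yaw,pitch,ref) in seq:
        X,TT=target(p,yaw,pitch,ref); P0,T0=pose(q); rv=Ro.from_matrix(TT@T0.T).as_rotvec(); n=int(max(np.linalg.norm(X-P0)/step,np.linalg.norm(rv)/.05,1))+1
        for i in range(1,n+1):
            x=P0+(X-P0)*i/n; M=Ro.from_rotvec(rv*i/n).as_matrix()@T0
            for _ in range(2):
                Pc,Tc=pose(q); e=np.r_[x-Pc,Ro.from_matrix(M@Tc.T).as_rotvec()]; q=np.clip(q+np.linalg.pinv(jac(q),rcond=.02)@e,LO,HI)
            Pc,_=pose(q); me=max(me,np.linalg.norm(x-Pc)); mm=min(mm,np.min(np.minimum(q-LO,HI-q)))
        out.append((q.copy(),round(mm,2),round(me,4)))
    return out
E
cat > p1.py <<'E'
from plan import *
import itertools
np.set_printoptions(suppress=True,precision=2)
q=np.array(h.bot.get_obs()["q"]); Z=np.zeros(3); L=np.array([.04,0,0]); D=np.array([.473,-.277,0])
for mid,yaw,zh in itertools.product(((.55,.263,.3),(.65,.1,.2),(.65,.1,.3),(.5,.1,.3),(.6,-.1,.3),None),(-100,-80,-50,-11),(.16,.25)):
    seq=[] if mid is None else [(mid,(-11+yaw)/2,-18,Z)]
    seq+=[(D+[0,0,zh],yaw,-15,L),(D+[0,0,.085],yaw,15,L),(D+[0,0,.065],yaw,60,L),(D+[0,0,.2],yaw,0,L)]
    o=run(q,seq,.03); print(mid,yaw,zh,"mm",[x[1] for x in o],"err",o[-1][2],"q",o[-1][0])
E
timeout 550 python3 p1.py
```

```text
(0.55, 0.263, 0.3) -100 0.16 mm [np.float64(0.01), np.float64(0.0), np.float64(0.0), np.float64(0.0), np.float64(0.0)] err 0.0138 q [-0.84  0.34  1.19  1.94 -0.21  1.05  0.26]
(0.55, 0.263, 0.3) -100 0.25 mm [np.float64(0.01), np.float64(0.0), np.float64(0.0), np.float64(0.0), np.float64(0.0)] err 0.0209 q [-0.79  0.31  1.12  1.94 -0.16  1.04  0.21]
(0.55, 0.263, 0.3) -80 0.16 mm [np.float64(0.0), np.float64(0.0), np.float64(0.0), np.float64(0.0), np.float64(0.0)] err 0.0294 q [-0.74  0.11  0.98  2.06  0.04  0.96  0.39]
(0.55, 0.263, 0.3) -80 0.25 mm [np.float64(0.0), np.float64(0.0), np.float64(0.0), np.float64(0.0), np.float64(0.0)] err 0.4408 q [-1.09  0.32  1.46  2.05 -0.24  0.99  0.67]
(0.55, 0.263, 0.3) -50 0.16 mm [np.float64(0.0), np.float64(0.0), np.float64(0.0), np.float64(0.0), np.float64(0.0)] err 0.3664 q [ 0.08 -0.05  0.23  2.17  0.1   0.89  0.95]
(0.55, 0.263, 0.3) -50 0.25 mm [np.float64(0.0), np.float64(0.0), np.float64(0.0), np.float64(0.0), np.float64(0.0)] err 0.7283 q [ 0.17 -0.05  0.14  2.17  0.09  0.89  0.96]
(0.55, 0.263, 0.3) -11 0.16 mm [np.float64(0.0), np.
[... 6247 characters left out ...]
mm [np.float64(0.0), np.float64(0.0), np.float64(0.0), np.float64(0.0)] err 0.6031 q [ 0.7   0.07 -0.53  2.05  0.2   0.98  0.24]
None -50 0.16 mm [np.float64(0.0), np.float64(0.0), np.float64(0.0), np.float64(0.0)] err 0.4507 q [-0.4  -0.06  0.69  2.17  0.14  0.9   0.91]
None -50 0.25 mm [np.float64(0.0), np.float64(0.0), np.float64(0.0), np.float64(0.0)] err 0.8821 q [ 0.43 -0.05 -0.11  2.17  0.07  0.89  0.98]
None -11 0.16 mm [np.float64(0.0), np.float64(0.0), np.float64(0.0), np.float64(0.0)] err 0.4218 q [ 1.19 -0.06 -0.6   2.17 -0.13  0.9   2.04]
None -11 0.25 mm [np.float64(0.0), np.float64(0.0), np.float64(0.0), np.float64(0.0)] err 0.4572 q [-1.1  -0.04  1.46  2.19 -0.02  0.84  1.94]
```

```bash
cat > p2.py <<'E'
from plan import *
import sys,time
np.set_printoptions(suppress=True,precision=2)
seed=int(sys.argv[1]); rng=np.random.default_rng(seed)
q=np.array(eval(sys.argv[2])); Z=np.zeros(3); L=np.array([.04,0,0]); D=np.array([.473,-.277,0])
best=[]; t=time.time()
while time.time()-t<200:
    n=rng.integers(1,4); seq=[]
    for i in range(n):
        seq.append((np.array([rng.uniform(.5,.75),rng.uniform(-.1,.35),rng.uniform(.12,.3)]),rng.uniform(-110,40),rng.uniform(-22,-8),Z))
    yaw=rng.uniform(-130,30); zh=rng.uniform(.13,.22)
    seq+=[(D+[0,0,zh],yaw,rng.uniform(-18,-8),L)]
    o=run(q,seq,.05)
    if o[-1][1]<.08: continue
    seq2=[(D+[0,0,.085],yaw,15,L),(D+[0,0,.065],yaw,60,L)]
    o2=run(o[-1][0],seq2,.05); m=min(o[-1][1],o2[-1][1])
    best.append((m,n,[ (s[0].round(3).tolist(),round(s[1]),round(s[2])) for s in seq],o[-1][0],o2[-1][0]))
best.sort(key=lambda b:-b[0])
for b in best[:4]: print(b)
E
Q=$(python3 -c "from station import bot;print([round(float(x),4) for x in bot.get_obs()['q']])"); echo $Q; nproc
for i in 1 2 3 4; do OMP_NUM_THREADS=1 python3 p2.py $i "$Q" > o$i.txt & done; wait; cat o?.txt
```

```text
[-1.8367, 0.5019, 1.2027, 2.2287, -0.2404, 0.4437, 0.8272]
4
(np.float64(0.21), np.int64(2), [([0.699, 0.132, 0.156], 16, -9), ([0.529, 0.198, 0.233], -20, -11), ([0.473, -0.277, 0.215], -129, -18)], array([-0.75,  0.72,  1.17,  1.68, -0.23,  1.27, -0.24]), array([ 0.34,  0.58,  0.71,  1.95, -1.13,  1.53,  0.93]))
(np.float64(0.2), np.int64(2), [([0.707, 0.197, 0.193], 8, -14), ([0.552, 0.257, 0.204], 23, -13), ([0.473, -0.277, 0.198], -106, -12)], array([-0.86,  0.44,  1.1 ,  1.94, -0.04,  0.99, -0.06]), array([ 0.39,  0.68,  0.61,  1.71, -0.91,  1.71,  1.05]))
(np.float64(0.18), np.int64(2), [([0.696, 0.284, 0.134], -50, -12), ([0.613, 0.103, 0.206], 38, -19), ([0.473, -0.277, 0.199], -104, -10)], array([-0.79,  0.35,  1.01,  1.95,  0.01,  0.99, -0.06]), array([ 0.41,  0.68,  0.58,  1.69, -0.89,  1.72,  1.06]))
(np.float64(0.17), np.int64(2), [([0.749, 0.227, 0.229], -22, -20), ([0.616, 0.163, 0.198], 21, -16), ([0.473, -0.277, 0.149], -122, -12)], array([-0.83,  0.81,  1.29,  1.83, -0.46,  1.13,  0.04]), array([ 0.28,  0.66,  0.81,  1.87, -1.11,  1.66,  1.  ]))
(np.float64(0.17), 
[... 2537 characters left out ...]
8), ([0.473, -0.277, 0.184], -121, -12)], array([-0.54,  0.45,  0.76,  1.81,  0.03,  1.09, -0.37]), array([ 0.53,  0.56,  0.45,  1.87, -0.98,  1.5 ,  0.91]))
(np.float64(0.16), np.int64(3), [([0.713, 0.068, 0.257], -92, -11), ([0.75, -0.015, 0.15], 0, -12), ([0.574, -0.031, 0.289], 9, -10), ([0.473, -0.277, 0.211], -118, -14)], array([-0.64,  0.44,  0.85,  1.8 ,  0.06,  1.13, -0.34]), array([ 0.49,  0.58,  0.5 ,  1.84, -0.97,  1.54,  0.94]))
(np.float64(0.16), np.int64(2), [([0.727, 0.305, 0.259], -24, -13), ([0.587, 0.093, 0.241], 25, -16), ([0.473, -0.277, 0.153], -97, -15)], array([-0.85,  0.42,  0.99,  2.08,  0.08,  0.79, -0.07]), array([ 0.42,  0.71,  0.54,  1.62, -0.82,  1.76,  1.1 ]))
```

Run:
```python
from tub import *
state(); to([.583,.268,.186],31,-15)
s=bot.read_camera("side")
for n,uv,z in (("jar",(206,212),.085),):print(n,ray(s,*uv,z))
```

```text
t 15.4 scoop [0.5483 0.2632 0.1274] ypr [-11.4 -18.    0.1] lip [0.5856 0.2556 0.1398] F [-0.4 -0.1 -3.1] w 0.148 q [-1.84  0.5   1.2   2.23 -0.24  0.44  0.83]
flip 1 slide mm [ 47.3 -57.3  63.2] turn [-0.01   0.053  0.74 ] ang 42.5 tcp [0.509 0.223 0.227]
jar [0.7490382 0.1458026 0.085    ]
```

Call:
{"name": "drive_tool", "arguments": {
  "slide": [
    [2, -3, 3],
    [7, -9, 9],
    [13, -16, 18],
    [20, -24, 27],
    [26, -32, 35],
    [33, -40, 44],
    [39, -48, 52],
    [44, -53, 59],
    [47, -57, 63],
    [47, -57, 63]
  ],
  "turn": [
    [-0.0005, 0.003, 0.037],
    [-0.0015, 0.008, 0.111],
    [-0.003, 0.015, 0.207],
    [-0.004, 0.022, 0.311],
    [-0.006, 0.03, 0.414],
    [-0.007, 0.037, 0.518],
    [-0.008, 0.044, 0.614],
    [-0.009, 0.049, 0.688],
    [-0.01, 0.053, 0.74],
    [-0.01, 0.053, 0.74]
  ],
  "gripper": [0, 0, 0, 0, 0, 0, 0, 0, 0, 0]
}}

```text
t: 16.45
eef_pos: [0.5094, 0.2215, 0.227]
tool_rot: [-0.465, 0.672, -0.22, -0.533]
contact_force: [1.3, -0.7, -1.9]
gripper_width: 0.147
```

```bash
cat > p3.py <<'E'
from plan import *
np.set_printoptions(suppress=True,precision=2)
h.state()
q=np.array(h.bot.get_obs()["q"]); Z=np.zeros(3); L=np.array([.04,0,0]); D=np.array([.473,-.277,0])
for yaw in (-128,-115,-100):
  for z in (.13,.16,.2):
    o=run(q,[(D+[0,0,z],yaw,-10,L),(D+[0,0,.085],yaw,15,L),(D+[0,0,.065],yaw,60,L),(D+[0,0,.2],yaw,10,L),([.59,-.034,.15],15.3,0,Z),([.59,-.034,.004],15.3,0,Z)],.03)
    print(yaw,z,[(x[1],x[2]) for x in o],o[0][0],o[-1][0])
E
python3 p3.py
python3 - <<'E'
from tub import *
s=bot.read_camera("side"); zz(s,"s11",150,300,190,360,4.5)
E
```

```text
t 16.45 scoop [0.58 0.27 0.19] ypr [ 30.8 -15.    0. ] lip [0.62 0.29 0.2 ] F [ 1.3 -0.7 -1.9] w 0.147 q [-1.28  0.11  0.84  2.19 -0.24  0.49  1.84]
-128 0.13 [(np.float64(0.19), np.float64(0.0)), (np.float64(0.19), np.float64(0.0)), (np.float64(0.19), np.float64(0.0)), (np.float64(0.19), np.float64(0.0)), (np.float64(0.19), np.float64(0.0)), (np.float64(0.19), np.float64(0.0))] [-0.76  0.83  1.27  1.79 -0.52  1.16 -0.02] [-0.4   0.45  0.51  2.19 -0.59  0.49  2.4 ]
-128 0.16 [(np.float64(0.18), np.float64(0.0)), (np.float64(0.18), np.float64(0.0)), (np.float64(0.18), np.float64(0.0)), (np.float64(0.18), np.float64(0.0)), (np.float64(0.18), np.float64(0.0)), (np.float64(0.18), np.float64(0.0))] [-0.77  0.79  1.28  1.77 -0.47  1.2  -0.04] [-0.39  0.44  0.49  2.19 -0.57  0.49  2.39]
-128 0.2 [(np.float64(0.17), np.float64(0.0)), (np.float64(0.17), np.float64(0.0)), (np.float64(0.17), np.float64(0.0)), (np.float64(0.17), np.float64(0.0)), (np.float64(0.17), np.float64(0.0)), (np.float64(0.17), np.float64(0.0))] [-0.78  0.73  1.29  1.72 -0.4   1.25 -0.08] [-0.37  0.44  0.47  2.19 -0.55  0
[... 1232 characters left out ...]
0.35  0.85  0.29] [-0.37  0.44  0.47  2.19 -0.56  0.48  2.38]
-100 0.16 [(np.float64(0.18), np.float64(0.0)), (np.float64(0.18), np.float64(0.0)), (np.float64(0.12), np.float64(0.0)), (np.float64(0.12), np.float64(0.0)), (np.float64(0.12), np.float64(0.0)), (np.float64(0.12), np.float64(0.0))] [-0.95  0.54  1.26  2.02 -0.25  0.9   0.23] [-0.35  0.44  0.45  2.19 -0.54  0.48  2.36]
-100 0.2 [(np.float64(0.2), np.float64(0.0)), (np.float64(0.2), np.float64(0.0)), (np.float64(0.13), np.float64(0.0)), (np.float64(0.13), np.float64(0.0)), (np.float64(0.13), np.float64(0.0)), (np.float64(0.13), np.float64(0.0))] [-0.97  0.44  1.25  1.98 -0.13  0.97  0.14] [-0.33  0.43  0.42  2.19 -0.52  0.47  2.34]
```

View pics/s11.png

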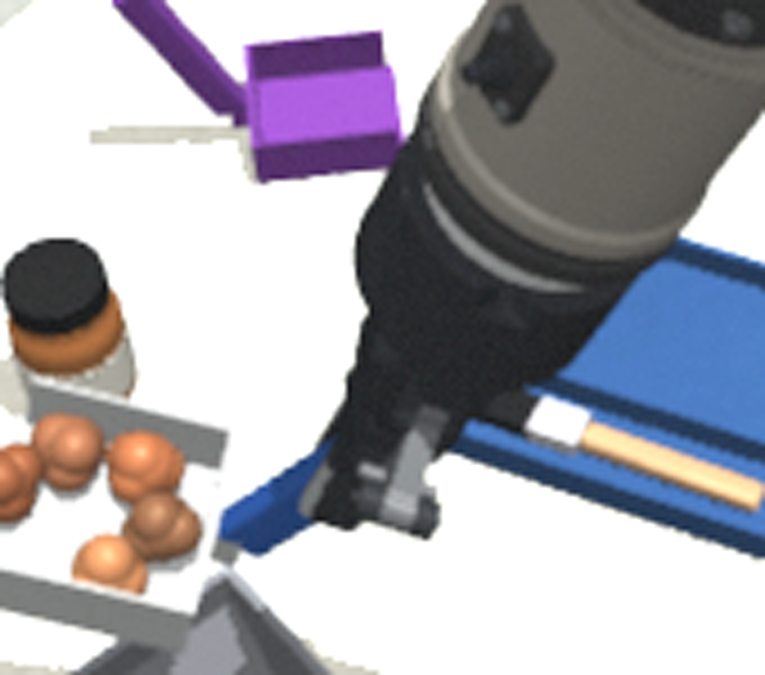

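Run:
```python
from tub import *
to([.473,-.277,.16],-115,-12,LIP)
```

```text
flip -1 slide mm [  16.6 -387.3  -28.7] turn [-0.564  0.51   0.569] ang 54.4 tcp [ 0.525 -0.165  0.198]
```

Run:
```python
from tub import *
to([.473,-.277,.16],-115,-12,LIP,flip=1)
```

```text
flip 1 slide mm [  16.6 -387.3  -28.7] turn [ 0.046  0.051 -2.544] ang 145.8 tcp [ 0.525 -0.165  0.198]
```

Call:
{"name": "drive_tool", "arguments": {
  "slide": [
    [0.2, -4, 0],
    [0.5, -12, -1],
    [1, -23, -2],
    [1.7, -39, -3],
    [2.3, -54, -4],
    [3, -70, -5],
    [3.7, -85, -6],
    [4.3, -101, -7.5],
    [5, -116, -8.6],
    [5.6, -132, -9.8]
  ],
  "turn": [
    [0, 0, -0.025],
    [0.001, 0.002, -0.076],
    [0.003, 0.003, -0.153],
    [0.005, 0.005, -0.254],
    [0.006, 0.007, -0.356],
    [0.008, 0.009, -0.458],
    [0.01, 0.011, -0.56],
    [0.012, 0.013, -0.661],
    [0.014, 0.015, -0.763],
    [0.016, 0.017, -0.865]
  ],
  "gripper": [0, 0, 0, 0, 0, 0, 0, 0, 0, 0]
}}

```text
t: 17.5
eef_pos: [0.5134, 0.0906, 0.216]
tool_rot: [0.649, -0.509, 0.482, 0.295]
contact_force: [-0.1, -0.2, -2.8]
gripper_width: 0.147
```

Run:
```python
from tub import *
state();to([.473,-.277,.16],-115,-12,LIP,flip=1)
```

```text
t 17.5 scoop [0.5949 0.0633 0.1732] ypr [-19.3 -14.1   1. ] lip [0.6315 0.0505 0.183 ] F [-0.1 -0.2 -2.8] w 0.147 q [-1.55  0.17  1.24  2.23  0.12  0.54  0.8 ]
flip 1 slide mm [  11.7 -255.7  -18.4] turn [ 0.03   0.034 -1.675] ang 96.0 tcp [ 0.525 -0.165  0.198]
```

Call:
{"name": "drive_tool", "arguments": {
  "slide": [
    [0.6, -13, -1],
    [1.3, -28, -2],
    [2, -43, -3],
    [2.7, -59, -4],
    [3.4, -74, -5],
    [4, -89, -6.5],
    [4.8, -105, -7.5],
    [5.5, -120, -8.6],
    [6.2, -135, -10],
    [6.9, -151, -11]
  ],
  "turn": [
    [0.0015, 0.0017, -0.084],
    [0.003, 0.004, -0.184],
    [0.005, 0.006, -0.285],
    [0.007, 0.008, -0.385],
    [0.009, 0.01, -0.486],
    [0.01, 0.012, -0.586],
    [0.012, 0.014, -0.687],
    [0.014, 0.016, -0.787],
    [0.016, 0.018, -0.888],
    [0.018, 0.02, -0.988]
  ],
  "gripper": [0, 0, 0, 0, 0, 0, 0, 0, 0, 0]
}}

```text
t: 18.5
eef_pos: [0.5203, -0.0596, 0.2044]
tool_rot: [0.711, -0.21, 0.67, -0.041]
contact_force: [0.3, -0.4, -2.9]
gripper_width: 0.148
```

Run:
```python
from tub import *
state();to([.473,-.277,.16],-115,-12,LIP,flip=1)
```

```text
t 18.5 scoop [ 0.5417 -0.1417  0.1595] ypr [-76.  -12.7   0.9] lip [ 0.5511 -0.1795  0.1683] F [ 0.3 -0.4 -2.9] w 0.148 q [-1.18  0.52  1.27  2.09 -0.21  0.78  0.4 ]
flip 1 slide mm [   4.9 -105.6   -6.8] turn [ 0.014  0.014 -0.683] ang 39.2 tcp [ 0.525 -0.165  0.198]
```

Call:
{"name": "drive_tool", "arguments": {
  "slide": [
    [0.7, -15, -1],
    [1.5, -32, -2],
    [2.3, -49, -3],
    [3, -66, -4],
    [3.7, -80, -5],
    [4.3, -92, -6],
    [4.7, -100, -6.5],
    [4.9, -106, -7],
    [4.9, -106, -7]
  ],
  "turn": [
    [0.002, 0.002, -0.096],
    [0.004, 0.004, -0.205],
    [0.006, 0.006, -0.314],
    [0.009, 0.009, -0.423],
    [0.01, 0.01, -0.519],
    [0.012, 0.012, -0.594],
    [0.013, 0.013, -0.649],
    [0.014, 0.014, -0.683],
    [0.014, 0.014, -0.683]
  ],
  "gripper": [0, 0, 0, 0, 0, 0, 0, 0, 0]
}}

```text
t: 19.4
eef_pos: [0.5252, -0.166, 0.1973]
tool_rot: [0.653, 0.031, 0.706, -0.271]
contact_force: [0.6, 0.3, -3.0]
gripper_width: 0.15
```

Run:
```python
from tub import *
state()
s=bot.read_camera("side"); zz(s,"s12",80,230,340,510,4.5,1.4)
D=np.array([.473,-.276]); a=np.radians(-115); d=np.array([np.cos(a),np.sin(a)])
for b,z,p in ((.02,.1,5),(.025,.08,25),(.025,.068,40),(.025,.066,60)): to([*(D-b*d),z],-115,p,LIP,flip=1)
```

```text
t 19.4 scoop [ 0.4896 -0.2424  0.1514] ypr [-115.1  -12.     0. ] lip [ 0.473  -0.2778  0.1597] F [ 0.6  0.3 -3. ] w 0.15 q [-0.83  0.73  1.26  1.9  -0.4   1.05  0.12]
flip 1 slide mm [  1.5   4.6 -25.2] turn [ 0.269 -0.125 -0.001] ang 17.0 tcp [ 0.527 -0.161  0.172]
flip 1 slide mm [ -9.6 -19.1 -12.9] turn [ 0.586 -0.273 -0.001] ang 37.0 tcp [ 0.516 -0.185  0.184]
flip 1 slide mm [-22.1 -45.9  -8.8] turn [ 0.823 -0.383 -0.001] ang 52.0 tcp [ 0.503 -0.211  0.188]
flip 1 slide mm [-40.7 -85.8  -2.2] turn [ 1.139 -0.531 -0.   ] ang 72.0 tcp [ 0.485 -0.251  0.195]
```

View pics/s12.png

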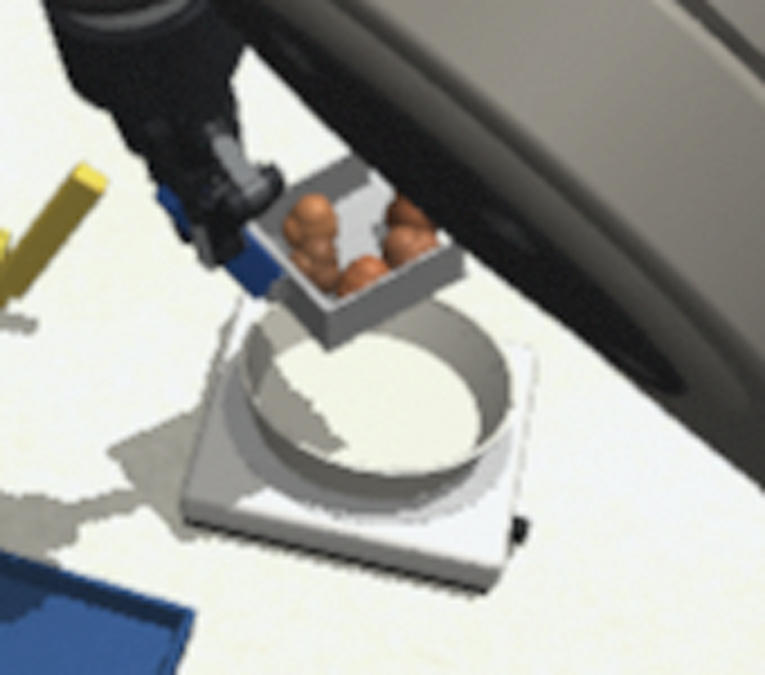

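Run:
```python
from tub import *
D=np.array([.474,-.275]); a=np.radians(-115); d=np.array([np.cos(a),np.sin(a)])
for b,z,p in ((.025,.088,-4),(.025,.074,8),(.025,.066,18),(.025,.06,26),(.025,.057,34),(.025,.056,42),(.025,.056,50),(.025,.056,60)): to([*(D-b*d),z],-115,p,LIP,flip=1)
```

```text
flip 1 slide mm [  8.8  19.1 -54.8] turn [ 0.127 -0.059 -0.001] ang 8.0 tcp [ 0.534 -0.146  0.142]
flip 1 slide mm [  2.9   6.5 -45.7] turn [ 0.317 -0.147 -0.001] ang 20.0 tcp [ 0.528 -0.159  0.152]
flip 1 slide mm [ -3.4  -7.1 -36.9] turn [ 0.475 -0.221 -0.001] ang 30.0 tcp [ 0.522 -0.173  0.16 ]
flip 1 slide mm [ -9.4 -19.8 -31.6] turn [ 0.602 -0.28  -0.001] ang 38.0 tcp [ 0.516 -0.185  0.166]
flip 1 slide mm [-15.9 -33.7 -25.3] turn [ 0.728 -0.339 -0.001] ang 46.0 tcp [ 0.509 -0.199  0.172]
flip 1 slide mm [-22.9 -48.8 -19.3] turn [ 0.855 -0.398 -0.001] ang 54.0 tcp [ 0.502 -0.214  0.178]
flip 1 slide mm [-30.2 -64.5 -14.6] turn [ 0.981 -0.457 -0.001] ang 62.0 tcp [ 0.495 -0.23   0.183]
flip 1 slide mm [-39.7 -84.8 -12.2] turn [ 1.139 -0.531 -0.   ] ang 72.0 tcp [ 0.486 -0.25   0.185]
```

Call:
{"name": "drive_tool", "arguments": {
  "slide": [
    [2, 5, -15],
    [4, 10, -28],
    [7, 15, -42],
    [8.8, 19, -54],
    [6, 13, -50],
    [2.9, 6.5, -45.7],
    [0, 0, -41],
    [-3.4, -7, -37],
    [-6.4, -13.5, -34],
    [-9.4, -19.8, -31.6]
  ],
  "turn": [
    [0.03, -0.015, 0],
    [0.06, -0.03, 0],
    [0.095, -0.045, 0],
    [0.127, -0.059, 0],
    [0.22, -0.1, 0],
    [0.317, -0.147, 0],
    [0.396, -0.184, 0],
    [0.475, -0.221, 0],
    [0.538, -0.25, 0],
    [0.602, -0.28, 0]
  ],
  "gripper": [0, 0, 0, 0, 0, 0, 0, 0, 0, 0]
}}

```text
t: 20.45
eef_pos: [0.5158, -0.1852, 0.1665]
tool_rot: [0.707, 0.259, 0.657, -0.041]
contact_force: [-0.7, -0.6, -2.3]
gripper_width: 0.145
```

Run:
```python
from tub import *
state()
s=bot.read_camera("side"); zz(s,"s13",80,230,340,510,4.5,1.4)
D=np.array([.474,-.275]); a=np.radians(-115); d=np.array([np.cos(a),np.sin(a)])
for b,z,p in ((.025,.057,34),(.025,.056,42),(.025,.056,50),(.025,.056,60)): to([*(D-b*d),z],-115,p,LIP,flip=1)
```

```text
t 20.45 scoop [ 0.5507 -0.1101  0.1179] ypr [ 65.1 -10.2  -0.1] lip [ 0.5673 -0.0744  0.125 ] F [-0.7 -0.6 -2.3] w 0.145 q [-0.25  0.5   0.88  1.98 -0.82  1.06  0.65]
flip 1 slide mm [ -4.6 -10.2   5.2] turn [ 0.124 -0.055  0.004] ang 7.8 tcp [ 0.509 -0.199  0.172]
flip 1 slide mm [-11.6 -25.2  11.2] turn [ 0.25  -0.115  0.004] ang 15.8 tcp [ 0.502 -0.214  0.178]
flip 1 slide mm [-18.9 -40.9  15.9] turn [ 0.377 -0.174  0.005] ang 23.8 tcp [ 0.495 -0.23   0.183]
flip 1 slide mm [-28.4 -61.2  18.2] turn [ 0.535 -0.248  0.005] ang 33.8 tcp [ 0.486 -0.25   0.185]
```

View pics/s13.png

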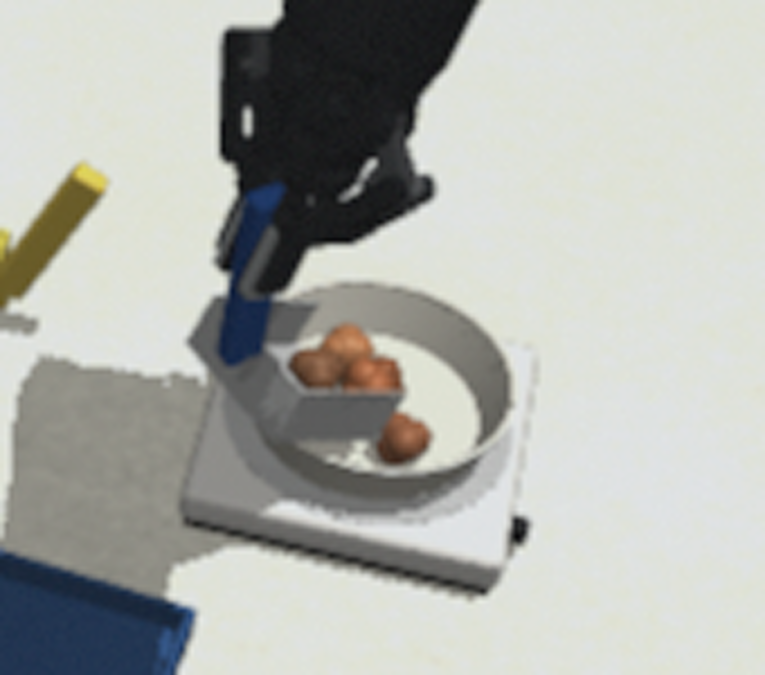

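Call:
{"name": "drive_tool", "arguments": {
  "slide": [
    [-2, -5, 2.5],
    [-4.6, -10.2, 5.2],
    [-8, -17.5, 8.2],
    [-11.6, -25, 11.2],
    [-15, -33, 13.5],
    [-19, -41, 16],
    [-23.5, -51, 17],
    [-28.4, -61, 18.2],
    [-28.4, -61, 18.2],
    [-28.4, -61, 18.2]
  ],
  "turn": [
    [0.062, -0.027, 0],
    [0.124, -0.055, 0.004],
    [0.187, -0.085, 0.004],
    [0.25, -0.115, 0.004],
    [0.313, -0.145, 0.004],
    [0.377, -0.174, 0.005],
    [0.456, -0.211, 0.005],
    [0.535, -0.248, 0.005],
    [0.535, -0.248, 0.005],
    [0.535, -0.248, 0.005]
  ],
  "gripper": [0, 0, 0, 0, 0, 0, 0, 0, 0, 0]
}}

```text
t: 21.5
eef_pos: [0.4855, -0.2497, 0.1842]
tool_rot: [0.687, 0.44, 0.555, 0.164]
contact_force: [1.1, 0.1, -1.8]
gripper_width: 0.152
```

Run:
```python
from tub import *
state()
s=bot.read_camera("side"); zz(s,"s14",80,230,340,510,4.5,1.4)
c=bot.read_camera("top"); zz(c,"t14",180,290,360,480,6)
D=np.array([.474,-.275]); a=np.radians(-115); d=np.array([np.cos(a),np.sin(a)])
for b,z,p in ((.04,.11,60),(.04,.16,40),(.05,.19,10)): to([*(D-b*d),z],-115,p,LIP,flip=1)
```

```text
t 21.5 scoop [ 0.526  -0.1628  0.1897] ypr [ 65.  -43.8   0.1] lip [ 0.5382 -0.1367  0.2174] F [ 1.1  0.1 -1.8] w 0.152 q [ 0.34  0.68  0.65  1.87 -1.1   1.56  1.09]
flip 1 slide mm [ 5.6 12.  53.8] turn [ 0.001 -0.    -0.003] ang 0.2 tcp [ 0.492 -0.237  0.239]
flip 1 slide mm [24.1 51.9 95.2] turn [-0.315  0.147 -0.003] ang 19.9 tcp [ 0.51  -0.197  0.28 ]
flip 1 slide mm [ 51.2 109.9  85.9] turn [-0.79   0.367 -0.003] ang 49.9 tcp [ 0.538 -0.139  0.271]
```

View pics/s14.png

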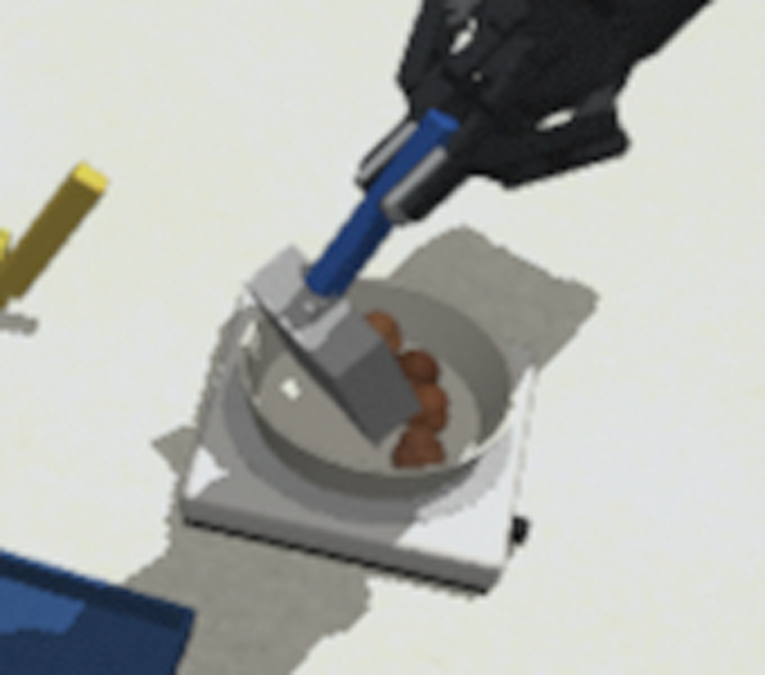

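View pics/t14.png

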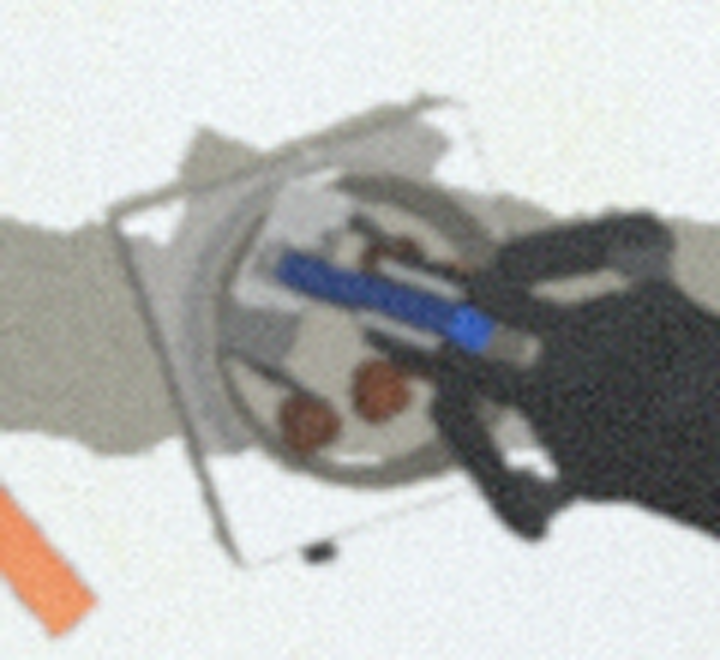

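Call:
{"name": "drive_tool", "arguments": {
  "slide": [
    [1, 2, 4],
    [2, 4, 12],
    [3, 7, 24],
    [5, 10, 40],
    [6, 12, 58],
    [10, 22, 72],
    [15, 34, 84],
    [20, 44, 92],
    [24, 52, 100]
  ],
  "turn": [
    [0, 0, 0],
    [0, 0, 0],
    [0, 0, 0],
    [0, 0, 0],
    [0, 0, 0],
    [-0.08, 0.037, 0],
    [-0.16, 0.074, 0],
    [-0.24, 0.11, 0],
    [-0.315, 0.147, 0]
  ],
  "gripper": [0, 0, 0, 0, 0, 0, 0, 0, 0]
}}

```text
t: 22.5
eef_pos: [0.5106, -0.1961, 0.2875]
tool_rot: [0.706, 0.336, 0.622, 0.044]
contact_force: [0.0, 0.8, -0.5]
gripper_width: 0.152
```

```bash
python3 - <<'E'
from tub import *
s=bot.read_camera("side"); zz(s,"s15",60,210,340,510,4.5,1.4)
c=bot.read_camera("top"); zz(c,"t15",180,290,360,480,6)
E
cat > p4.py <<'E'
from plan import *
np.set_printoptions(suppress=True,precision=2)
q=np.array(h.bot.get_obs()["q"]); print(q); Z=np.zeros(3); 
for mid in (None,([.56,-.15,.2],-50,0,Z),([.6,-.1,.25],-30,0,Z)):
    seq=([] if mid is None else [mid])+[([.59,-.034,.15],15.3,0,Z),([.59,-.034,.004],15.3,0,Z)]
    o=run(q,seq,.02); print(mid,[(x[1],x[2]) for x in o],[x[0] for x in o])
E
python3 p4.py
```

```text
[-0.07  0.36  0.82  1.86 -0.82  1.34  0.64]
None [(np.float64(0.36), np.float64(0.0)), (np.float64(0.24), np.float64(0.0))] [array([-0.38,  0.18,  0.47,  2.08, -0.19,  0.79,  2.05]), array([-0.26,  0.42,  0.34,  2.2 , -0.44,  0.46,  2.28])]
([0.56, -0.15, 0.2], -50, 0, array([0., 0., 0.])) [(np.float64(0.44), np.float64(0.0)), (np.float64(0.36), np.float64(0.0)), (np.float64(0.25), np.float64(0.0))] [array([-0.6 ,  0.14,  0.7 ,  2.  , -0.  ,  0.92,  0.79]), array([-0.42,  0.18,  0.51,  2.08, -0.21,  0.79,  2.06]), array([-0.29,  0.42,  0.38,  2.19, -0.47,  0.46,  2.3 ])]
([0.6, -0.1, 0.25], -30, 0, array([0., 0., 0.])) [(np.float64(0.45), np.float64(0.0)), (np.float64(0.36), np.float64(0.0)), (np.float64(0.24), np.float64(0.0))] [array([-0.57,  0.11,  0.61,  1.91, -0.01,  1.02,  1.09]), array([-0.42,  0.18,  0.51,  2.08, -0.21,  0.79,  2.06]), array([-0.29,  0.42,  0.37,  2.2 , -0.47,  0.46,  2.3 ])]
```

View pics/s15.png

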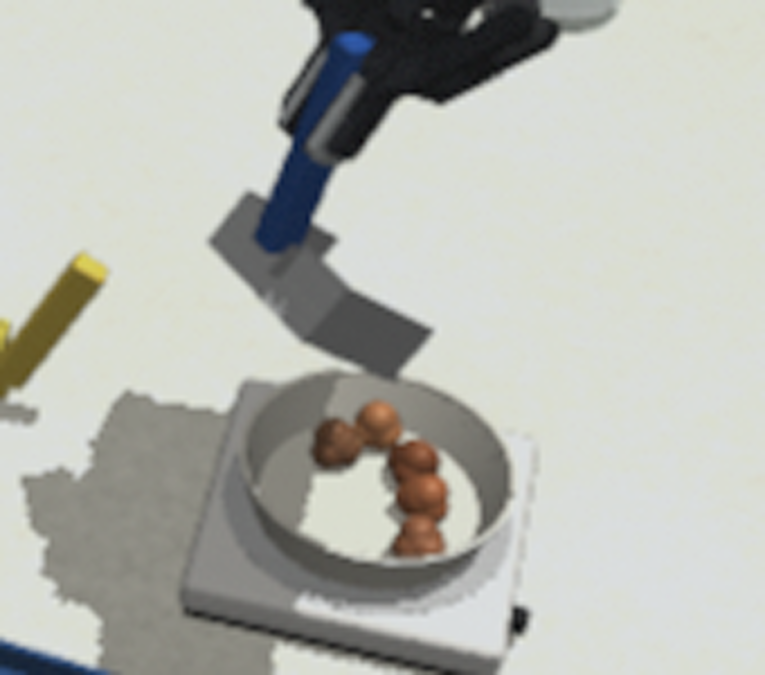

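View pics/t15.png

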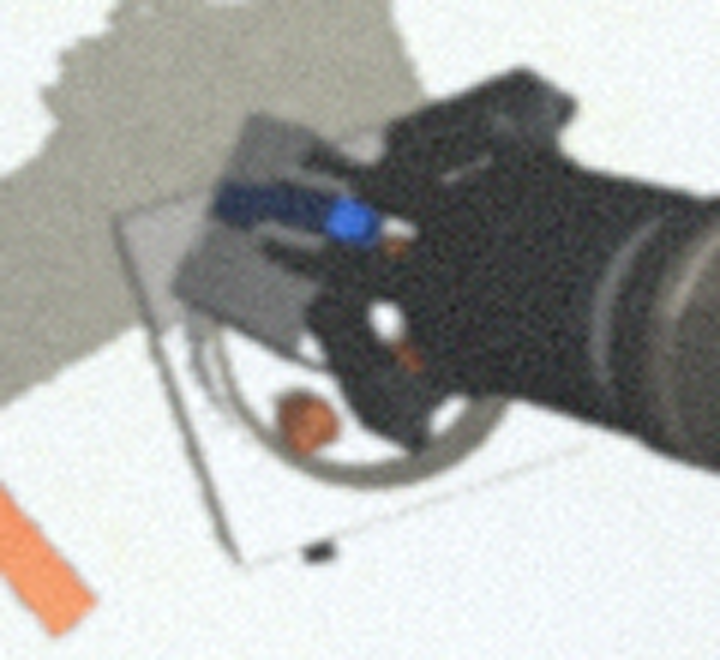

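Run:
```python
from tub import *
to([.594,-.0335,.15],15.5,0,flip=1)
```

```text
flip 1 slide mm [ 10.9 140.4 -76.5] turn [-0.664 -0.56   2.154] ang 133.1 tcp [ 0.524 -0.053  0.212]
```

Call:
{"name": "drive_tool", "arguments": {
  "slide": [
    [0.5, 8, 5],
    [1, 17, 10],
    [2, 26, 10],
    [2.6, 34, 10],
    [3.3, 42, 10],
    [4, 51, 10],
    [4.6, 59, 10],
    [5.2, 67, 10],
    [6, 76, 10],
    [6.5, 84, 10]
  ],
  "turn": [
    [-0.04, -0.034, 0.129],
    [-0.08, -0.067, 0.258],
    [-0.12, -0.1, 0.388],
    [-0.159, -0.134, 0.517],
    [-0.199, -0.168, 0.646],
    [-0.239, -0.202, 0.775],
    [-0.279, -0.235, 0.905],
    [-0.319, -0.269, 1.034],
    [-0.359, -0.302, 1.163],
    [-0.398, -0.336, 1.292]
  ],
  "gripper": [0, 0, 0, 0, 0, 0, 0, 0, 0, 0]
}}

```text
t: 23.6
eef_pos: [0.5184, -0.1097, 0.2991]
tool_rot: [0.671, -0.251, 0.574, 0.396]
contact_force: [-0.2, -0.7, -0.7]
gripper_width: 0.15
```

Run:
```python
from tub import *
state();to([.594,-.0335,.14],15.5,0,flip=1)
```

```text
t 23.6 scoop [ 0.4683 -0.0566  0.2367] ypr [144.    1.  -12.4] lip [ 0.436  -0.0331  0.236 ] F [-0.2 -0.7 -0.7] w 0.15 q [-0.25  0.22  0.59  1.83 -0.39  1.21  1.44]
flip 1 slide mm [  5.3  56.7 -96.6] turn [-0.266 -0.224  0.859] ang 53.1 tcp [ 0.524 -0.053  0.202]
```

Call:
{"name": "drive_tool", "arguments": {
  "slide": [
    [0.8, 8, 0],
    [1.5, 17, -5],
    [2.3, 26, -15],
    [3, 34, -30],
    [3.8, 42, -48],
    [4.5, 50, -66],
    [5.3, 57, -84],
    [5.3, 57, -97],
    [5.3, 57, -97],
    [5.3, 57, -97]
  ],
  "turn": [
    [-0.04, -0.034, 0.129],
    [-0.08, -0.067, 0.258],
    [-0.12, -0.1, 0.387],
    [-0.159, -0.134, 0.515],
    [-0.199, -0.168, 0.644],
    [-0.239, -0.202, 0.773],
    [-0.266, -0.224, 0.859],
    [-0.266, -0.224, 0.859],
    [-0.266, -0.224, 0.859],
    [-0.266, -0.224, 0.859]
  ],
  "gripper": [0, 0, 0, 0, 0, 0, 0, 0, 0, 0]
}}

```text
t: 24.6
eef_pos: [0.5238, -0.054, 0.2024]
tool_rot: [-0.467, 0.59, -0.389, -0.531]
contact_force: [0.8, -0.7, -0.9]
gripper_width: 0.151
```

Run:
```python
from tub import *
state();to([.594,-.0335,.010],15.5,0,flip=1)
s=bot.read_camera("side"); zz(s,"s16",100,270,250,420,4.5,1.6); corners(s,250,100,4.5)
```

```text
t 24.6 scoop [ 0.594  -0.0347  0.1399] ypr [15.3  0.1  0. ] lip [ 0.6326 -0.0242  0.1398] F [ 0.8 -0.7 -0.9] w 0.151 q [-0.36  0.21  0.42  2.06 -0.18  0.77  2.01]
flip 1 slide mm [  -0.     1.  -129.9] turn [ 0.    -0.001  0.004] ang 0.2 tcp [ 0.524 -0.053  0.072]
[0.04, 0.038, 0.03] [199. 327.]
[0.04, -0.038, 0.03] [266. 214.]
[-0.04, 0.038, 0.03] [373. 379.]
[-0.04, -0.038, 0.03] [433. 262.]
[0.04, 0.038, 0] [201. 374.]
[0.04, -0.038, 0] [267. 262.]
```

View pics/s16.png

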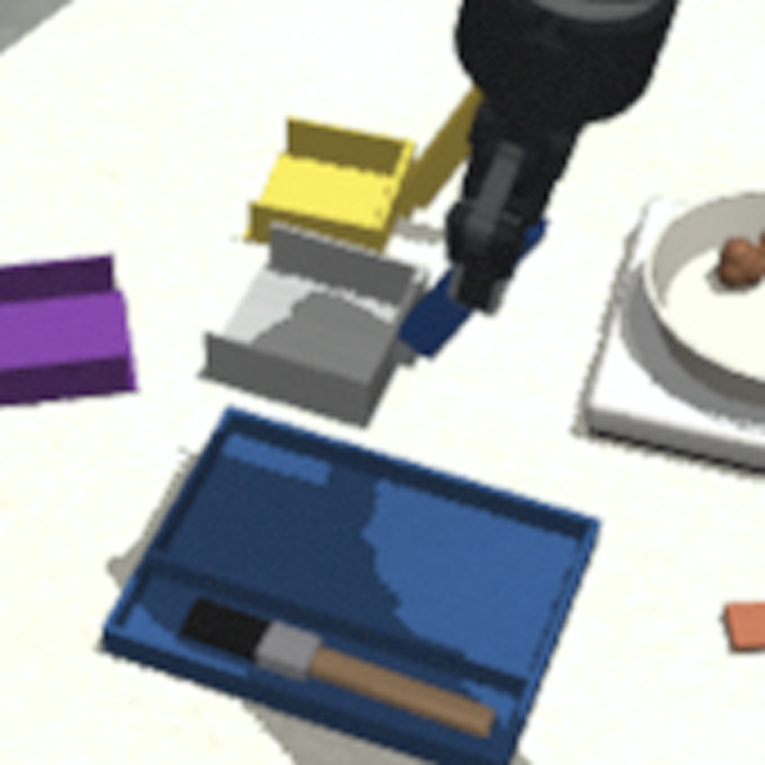

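Call:
{"name": "drive_tool", "arguments": {
  "slide": [
    [0, 1, -20],
    [0, 1, -50],
    [0, 1, -80],
    [0, 1, -105],
    [0, 1, -118],
    [0, 1, -125],
    [0, 1, -129],
    [0, 1, -131],
    [0, 1, -131]
  ],
  "turn": [
    [0, 0, 0],
    [0, 0, 0.004],
    [0, 0, 0.004],
    [0, 0, 0.004],
    [0, 0, 0.004],
    [0, 0, 0.004],
    [0, 0, 0.004],
    [0, 0, 0.004],
    [0, 0, 0.004]
  ],
  "gripper": [0, 0, 0, 0, 0, 0, 0, 0, 0]
}}

```text
t: 25.55
eef_pos: [0.5249, -0.0529, 0.0725]
tool_rot: [-0.466, 0.592, -0.387, -0.531]
contact_force: [0.2, 1.0, -1.4]
gripper_width: 0.147
```

Run:
```python
from tub import *
state();to([.594,-.0335,.007],15.5,0,flip=1)
s=bot.read_camera("side"); zz(s,"s17",150,290,250,410,4.7,1.6)
```

```text
t 25.55 scoop [ 0.5952 -0.0334  0.0102] ypr [15.5 -0.1 -0. ] lip [ 0.6338 -0.0227  0.0102] F [ 0.2  1.  -1.4] w 0.147 q [-0.25  0.42  0.31  2.15 -0.36  0.48  2.18]
flip 1 slide mm [-1.2 -0.  -3.1] turn [ 0.     0.002 -0.001] ang 0.1 tcp [ 0.524 -0.053  0.069]
```

View pics/s17.png

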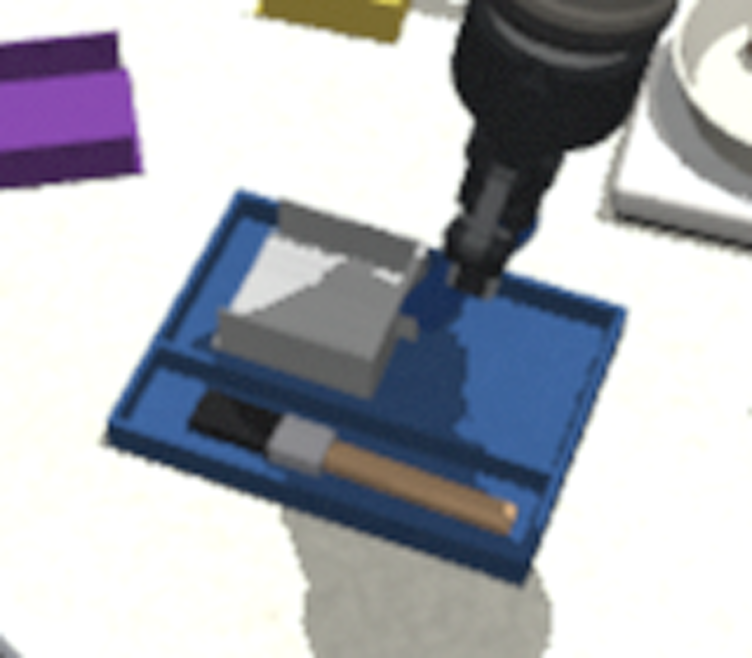

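Seated in the compartment; lower the last 3 mm until contact.

Call:
{"name": "drive_tool", "arguments": {
  "slide": [
    [0, 0, -1.5],
    [0, 0, -3],
    [0, 0, -4],
    [0, 0, -4]
  ],
  "turn": [
    [0, 0, 0],
    [0, 0, 0],
    [0, 0, 0],
    [0, 0, 0]
  ],
  "gripper": [0, 0, 0, 0]
}}

```text
t: 26.0
eef_pos: [0.525, -0.0529, 0.0689]
tool_rot: [-0.467, 0.592, -0.387, -0.531]
contact_force: [-1.1, -0.5, 3.6]
gripper_width: 0.148
```

Call:
{"name": "drive_tool", "arguments": {
  "slide": [
    [0, 0, 0],
    [0, 0, 0],
    [0, 0, 0],
    [0, 0, 0],
    [0, 0, 0],
    [0, 0, 0],
    [0, 0, 0]
  ],
  "turn": [
    [0, 0, 0],
    [0, 0, 0],
    [0, 0, 0],
    [0, 0, 0],
    [0, 0, 0],
    [0, 0, 0],
    [0, 0, 0]
  ],
  "gripper": [0.2, 0.3, 0.5, 0.8, 0.8, 0.8, 0.8]
}}

```text
t: 26.7
eef_pos: [0.525, -0.0529, 0.0689]
tool_rot: [-0.467, 0.592, -0.387, -0.531]
contact_force: [-0.5, 0.3, 0.4]
gripper_width: 0.797
```

Call:
{"name": "drive_tool", "arguments": {
  "slide": [
    [0, 0, 10],
    [0, 0, 30],
    [0, 0, 60],
    [0, 0, 100],
    [0, 0, 140],
    [0, 0, 170],
    [0, 0, 170]
  ],
  "turn": [
    [0, 0, 0],
    [0, 0, 0],
    [0, 0, 0],
    [0, 0, 0],
    [0, 0, 0],
    [0, 0, 0],
    [0, 0, 0]
  ],
  "gripper": [0.8, 0.8, 0.8, 0.8, 0.8, 0.8, 0.8]
}}

```text
t: 27.4
eef_pos: [0.5277, -0.0533, 0.2442]
tool_rot: [-0.469, 0.594, -0.385, -0.529]
contact_force: [0.8, -0.8, 0.6]
gripper_width: 0.8
```

Run:
```python
from tub import *
state()
s=bot.read_camera("side"); zz(s,"s18",120,290,250,470,3.5,1.6)
c=bot.read_camera("top"); zz(c,"t18",155,295,170,470,2.6,1.6)
```

```text
t 27.4 scoop [ 0.5987 -0.0337  0.1825] ypr [15.5 -0.6 -0.1] lip [ 0.6372 -0.023   0.1829] F [ 0.8 -0.8  0.6] w 0.8 q [-0.39  0.15  0.45  2.01 -0.15  0.86  1.98]
```

View pics/s18.png

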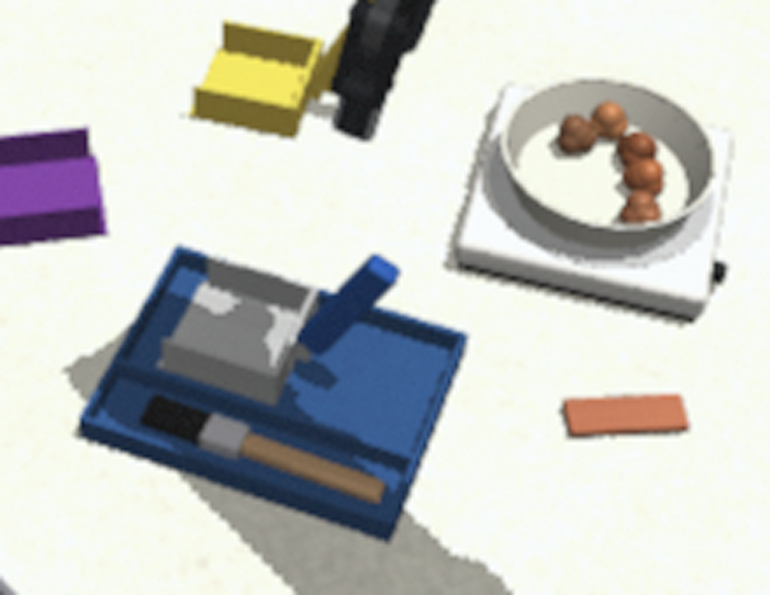

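View pics/t18.png

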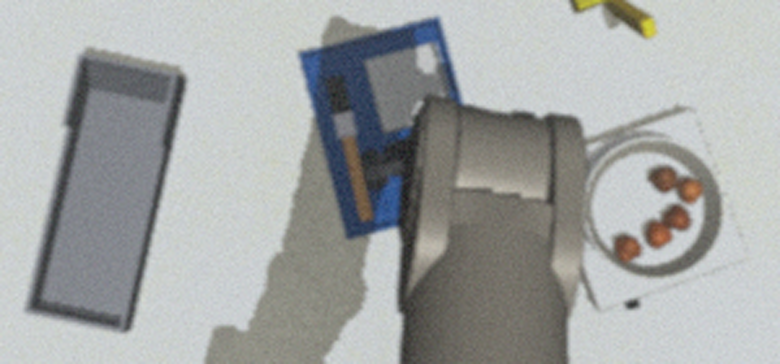

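Call:
{"name": "drive_tool", "arguments": {
  "slide": [
    [0, 0, 0],
    [0, 0, 0],
    [0, 0, 0],
    [0, 0, 0],
    [0, 0, 0]
  ],
  "turn": [
    [0, 0, 0],
    [0, 0, 0],
    [0, 0, 0],
    [0, 0, 0],
    [0, 0, 0]
  ],
  "gripper": [0.8, 0.8, 0.8, 0.8, 0.8]
}}

```text
t: 28.0
eef_pos: [0.525, -0.0529, 0.2394]
tool_rot: [-0.467, 0.592, -0.387, -0.531]
contact_force: [0.4, -0.1, 0.6]
gripper_width: 0.8
```

Run:
```python
from tub import *
s=bot.read_camera("side")
P=np.array([ray(s,250+x/3.5,120+y/3.5,.034) for x,y in ((207,262),(165,345),(318,292),(283,375))]); print(P.round(4).tolist(),P.mean(0).round(4))
print("handle top",ray(s,250+384/3.5,120+268/3.5,.117))
print(bot.hand_in())
```

```text
[[0.6384, -0.0533, 0.034], [0.6174, 0.016, 0.034], [0.5672, -0.0762, 0.034], [0.5461, -0.0095, 0.034]] [ 0.5923 -0.0307  0.034 ]
handle top [ 0.51049566 -0.05484468  0.117     ]
the job is handed in; nothing more can be done
None
```

I handed the job in at about t = 28 s. All five nodules were scooped from the tub in one pass and tipped into the white dish. The empty scoop went back flat in the wide compartment and was released there.

- **Nodules:** the last side and top pictures show all five in the dish and the tub empty. The fingers were only ever on the handle.
- **Scoop:** measured in the side view, its centre is at (0.592, -0.031) m, within 1 mm of where it started. It is lined up with the tray, with the handle towards the tray's -x end.
- **Release:** the scoop was touching the tray floor (3.6 N) when I opened the fingers. The arm then pulled back about 170 mm and touches nothing.
- **Bystanders:** the brush and coupon look unmoved in the last pictures. The jar was outside those close-ups; nothing came near it, but I did not check it at the end.

Two things did not go cleanly:

- **First approach to the handle:** it drove three joints to their limits and the arm stuck. I backed out and gripped with the tool nearer vertical, which cost a few seconds.
- **Camera disagreement:** the two cameras disagreed by about 4–5 mm in y, so I corrected the positions using the held scoop.

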